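# Swap the shaker wedged between the cups and the bottle in the coffee caddy

### The arm

A 6-joint arm with a two-finger parallel gripper is mounted at the origin on a cart in front of the work surface, level with it; the furniture and walls round the work are solid. World frame = base frame: x ahead of the robot, y to its left, z up, the work surface at z = 0. Lengths are in mm, angles in rad, forces in N, time in s.
With the tool pointing down it reaches from about 275 to 750 mm from the base axis. Payload 10.2 kg.
Tool frame: the origin (TCP) lies between the finger pads; the fingertips stand 14 mm ahead of it and the grasp point (between the pads) lies 5 mm behind it (tip_reach is the distance from the TCP to the fingertips, in mm); z points along the fingers, y is the line along which they close (so a half turn about z gives the same grasp; the last joint's range is limited). The gripper opens to 85 mm and grips with 20 to 120 N. Pads are 22 mm wide; open, the fingers measure 114 mm over their backs; the gripper's body (76 mm by 85 mm) begins 54 mm behind the grasp point. The pads swing forward as they close: fully open they stand 13 mm farther back than shut.
Start: joints at [0.909, 0.313, 1.498, -0, 1.331, -0.223], TCP at [223.061, 475.263, 245.294] pointing down, gripper open.
Joint ranges: [-2.94, 2.94], [-0.97, 2.17], [0.19, 2.56], [-1.23, 4.37], [0.02, 3.11], [-2.88, 2.88]. Speed limits (rad/s): [2.39, 2.39, 3.01, 3.14, 3.14, 3.14].

### API

Orientations are given as a unit quaternion [w, x, y, z].
In Python, from rig import * gives the robot as it stands.
- The arm moves only by the tool arm_command, never from a script. Its argument "steps" is a list that holds one entry, the list of rows, each a list of 7 numbers: the opening, from 0 (shut) to 1 (fully open), then the shift along the tool's x, y, z each as a share of 0.05 m, from -1 to 1, then the turn, a rotation vector about the tool's x, y, z each as a share of 0.15 rad, from -1 to 1. A call has 1 to 8 rows; each row shifts and turns the commanded pose from where the row before left it, along the tool's axes as they then stand; what a row does not reach is not made up. A row lasts 1/8 s, in which the tool goes at most 62.5 mm and 10.7 degrees, less where a joint would pass 70% of its speed; a pose out of reach is approached as far as the arm can. A call with a number of a shift or a turn outside -1 to 1 is refused whole. A call with a gripper value outside its range is refused whole. The fingers move at their own pace and stop on an object; "squeeze" is the grip in N (left out, the last holds). Time passes only in rows, so rows that do not move let the fingers close. It gives the time, the measured TCP pose, the force, the opening and the grip force at its end, in the units of the state.
- sense(): the state, without advancing time (a new reading comes with each control period).
- capture(name): name is "scene" or "top" or "wrist"; returns the picture (420x560x3 uint8, red, green, blue); there is no depth.
- get_calibration(name): a dict with "intrinsics" (3x3 intrinsics, pixels), "rvec" (rotation vector, rad) and "tvec" (3), from world to camera coordinates, as OpenCV has them; the wrist camera has in their place "T_tool_cam" (4x4, takes a point from camera to tool coordinates, whose origin is the TCP and whose axes are the flange's). Camera axes: x right, y down, z forward; pixel columns grow to the right and rows downward; lengths in mm; the calibration is good to about 2 mm. A picture is of the moment at which its call begins: read the wrist's pose just before it. get_calibration takes no time and is no camera call.
- finish_job(): hands the job in; it is judged then, once.
The state is a dict: "time_s": time; "joints": joint angles; "dq": joint speeds; "tau": joint torques, N m; "eef_pos": TCP position; "ee_rot": TCP orientation; "force": force on the tool from outside, world axes, zero at the start; "wrist_torque": the same for the moment, N m; "grip_width": opening from 0.0 (shut) to 1.0 (fully open); "grip_force": force on a finger pad.
Only numpy, scipy, OpenCV 4.12 (cv2) and the standard library are available. Lean on these libraries where they do the work, as an engineer would, in place of code of your own. Each camera call takes 0.05 s, during which the arm holds its last target. There are 200 camera calls.

### The job

In the steel coffee caddy the spice shaker stands wedged between the tall stack of cups and the syrup bottle, so first take the cups and the bottle out and stand both upright on the bare trolley top, for instance between caddy and tray. Then swap the shakers: put the used one out of the caddy upright on the steel tray and the fresh one from the tray into the caddy's middle compartment. Finally put the cup stack and the bottle back upright into their own compartments, and leave the jam and honey jars alone.

Things in the scene. Friction and masses are not known exactly. Their poses are not given: they have to be found in the camera images.
- trolley: fixed service trolley, light wood top 500 x 410 mm at z = 0, rim 7 mm high and 10 mm wide. Origin: centre of the top; x along its long side away from the robot (45 degrees left), y away from the sideboard. The strip between caddy and tray (95 to 165 mm wide) is bare. Fixed on it: stack of bowls, 152 mm wide, 140 high, at x = 168, y = 123 mm; plastic cup, 82 high, at x = -190, y = 145.
- caddy: sheet-steel caddy, fixed, 84 (x) x 179.5 mm (y), walls 2 mm thick, 35 high, floor 3 thick. Origin: centre of underside; axes within 10 degrees of the trolley's. Three compartments in a row along y, each 80 mm long in x: cups 76 wide (centre y = -49.75 mm), middle for the shaker 52 wide (y = +16.25), bottle 43.5 wide (y = +66). Caddy and tray lie across the trolley, one near, one far, and swap.
- tray: flat steel serving tray, fixed, 104 (x) x 180 mm (y), floor 3 mm thick, rim 3 mm wide and 15 mm high. Origin: centre of underside; axes within 10 degrees of the trolley's. The fresh shaker stands on it at the start, within 10 mm of its long middle line (y axis) and up to 55 mm from its centre; there is room for the used one on the same line, 55 mm from the centre towards the emptier end.
- cups: tall stack of nested white plastic cups, upside down, 259 mm high: 73 mm wide at the foot rim, 62 mm across to the touch up to 187 mm; above that the topmost cup, 68 mm across at 190 mm narrowing to 50 mm at the top; 90 to 140 g. Origin: centre of the foot, z up. Stands in the caddy's wide end compartment at the start.
- bottle: slim dark syrup bottle, 246 mm high, body 36 mm across up to 163 mm, then a neck; straight black cap 21 mm across and 20 mm high from 225 to 245 mm; 270 to 410 g. Origin: centre of the foot, z up. Stands in the caddy's narrow end compartment at the start.
- used_shaker: the used spice shaker, round, 45 mm across and 106 mm high, red cap 45 mm across over the top 21 mm (85 to 106 mm), 75 to 120 g; it is the one that stands in the caddy between cups and bottle at the start. Origin: centre of the foot, z up.
- fresh_shaker: the fresh spice shaker, of the same make, size and looks, 110 g; it is the one that stands on the tray at the start. Origin: centre of the foot, z up.
- jam: bystander: jam jar with yellow lid, 63 mm across, 90 mm high, on the outer side of the trolley. Origin: centre of the foot.
- honey: bystander: honey jar with grey lid, 58 mm across, 85 mm high, on the outer side of the trolley. Origin: centre of the foot.

How it is judged (in metres and radians):
On the way, in this order (a step that is already met when the one before it is completed fails the run):
1. the cup stack and the bottle both stand outside the caddy, upright and at rest (horizontal distance between each of cups, bottle and caddy above 0.09 m and height (world z) of cups between -0.005 and 0.02 m and angle between each of cups, bottle's own z axis and vertical below 0.1 rad and linear speed of each of cups, bottle below 0.02 m/s and height (world z) of bottle between -0.005 and 0.02 m), for 0.2 s.
2. the used shaker stands on the tray and the fresh one in the caddy's middle compartment (x of used_shaker in the frame of tray between -0.045 and 0.045 m and y of used_shaker in the frame of tray between -0.083 and 0.083 m and z of used_shaker in the frame of tray between -0.002 and 0.009 m and angle between each of used_shaker, fresh_shaker's own z axis and vertical below 0.07 rad and x of fresh_shaker in the frame of caddy between -0.024 and 0.024 m and y of fresh_shaker in the frame of caddy between 0.006 and 0.0265 m and z of fresh_shaker in the frame of caddy between -0.002 and 0.009 m), for 0.2 s.
At the end, for the whole second after the job is handed in: the used shaker is upright on the tray, the fresh one upright in the caddy's middle compartment, cups and bottle upright in their own compartments (centres within about 10 mm across the compartment), nothing tilted over 4 degrees, all at rest (all of step 2 and x of cups in the frame of caddy between -0.014 and 0.014 m and y of cups in the frame of caddy between -0.0605 and -0.039 m and z of cups in the frame of caddy between -0.002 and 0.009 m and angle between each of cups, bottle's own z axis and vertical below 0.07 rad and x of bottle in the frame of caddy between -0.027 and 0.027 m and y of bottle in the frame of caddy between 0.057 and 0.075 m and z of bottle in the frame of caddy between -0.002 and 0.009 m and linear speed of each of cups, bottle, used_shaker, fresh_shaker below 0.02 m/s); the robot touches nothing.
It fails at once if the jam or the honey jar is pushed aside by more than 20 mm (distance of any of jam, honey from where it was at the start of the episode above 0.02 m).
It fails at once if the cups, the bottle or a shaker falls over (angle between any of cups, bottle, used_shaker, fresh_shaker's own z axis and vertical above 0.6 rad).
It also fails if it takes over 125 s, if anything falls off the work surface, if the arm or the gripper's body presses on something with over 40 N, if the wrist force passes 120 N, or if a joint passes its speed limit or range.

## Working session

There is one attempt and no reset: what is moved stays moved. The work goes in short steps, Python scripts to look and compute and a tool call to move; the robot and the scene stay as the last step left them, time stands still between calls to the robot, and variables do not carry over. Pictures are saved under pics/ and viewed, at most 14 in all, crops included, and the job is handed in when it is done.

Besides the shell and the picture viewer there is one more tool, called after "Request:" in YAML: its name, and indented under it one key for each argument. arm_command: Moves the arm, as the interface text tells. Its arguments: {"type":"object","properties":{"steps":{"type":"array"},"squeeze":{"type":"number"}},"required":["steps"]}

```bash
mkdir -p pics; ls; python3 - <<'E'
from rig import *
import cv2
s=sense();print(s)
for n in("scene","top"):
    im=capture(n);cv2.imwrite(f"pics/{n}0.png",im[:,:,::-1]);c=get_calibration(n);print(n,c)
print(get_calibration("wrist"))
E
```

```text
pics
{'time_s': 0.0, 'joints': array([ 9.08584073e-01,  3.13446585e-01,  1.49848657e+00,  2.24736681e-05,
        1.33099761e+00, -2.23402558e-01]), 'dq': array([-0.00135057, -0.00024944, -0.00012832, -0.00190911,  0.00054411,
        0.00015612]), 'tau': array([ 4.02535661e-04, -4.12267256e+01, -2.59742761e+01, -1.37081743e-04,
        4.16475465e-03,  2.92206562e-05]), 'eef_pos': array([222.89874034, 475.05016706, 244.71818838]), 'ee_rot': array([-2.96536347e-04,  2.17651340e-01,  9.76026355e-01, -5.99850440e-04]), 'force': array([ 0.53866176,  0.56543554, -0.38639114]), 'wrist_torque': array([-0.03786562,  0.04758952, -0.01578534]), 'grip_force': 0.0, 'grip_width': 0.9995212642340846}
scene {'intrinsics': array([[408.04304873,   0.        , 281.13732289],
       [  0.        , 408.04304873, 205.50322704],
       [  0.        ,   0.        ,   1.        ]]), 'rvec': array([ 2.24908414, -0.8456839 ,  0.34555832]), 'tvec': array([-81.91594582, 424.60474471, 490.96886606])}
top {'intrinsics': array([[466.0147058 ,   0.        , 273.86245444],
       [  0.        , 466.0147058 , 215.02854769],
       [  0.        ,   0.        ,   1.        ]]), 'rvec': array([ 2.17853815, -2.20296441,  0.07247975]), 'tvec': array([380.83170196, 411.23285158, 854.39340265])}
{'intrinsics': array([[325.21397141,   0.        , 282.56039722],
       [  0.        , 325.21397141, 209.67450525],
       [  0.        ,   0.        ,   1.        ]]), 'T_tool_cam': array([[ 5.53834255e-04, -9.45082207e-01, -3.26832243e-01,
         8.31388921e+01],
       [ 9.99999757e-01,  3.84748570e-04,  5.81996104e-04,
        -4.53858383e-01],
       [-4.24285924e-04, -3.26832486e-01,  9.45082190e-01,
        -1.27890546e+02],
       [ 0.00000000e+00,  0.00000000e+00,  0.00000000e+00,
         1.00000000e+00]])}
```

View pics/scene0.png

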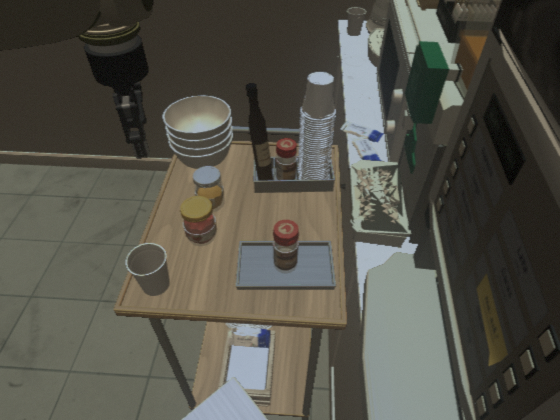

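View pics/top0.png

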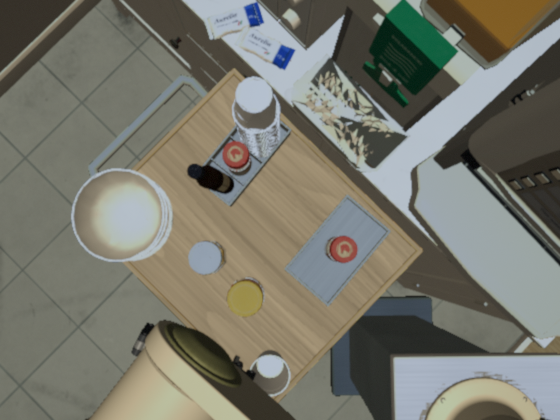

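```bash
cat > h.py <<'E'
from rig import *
import cv2, numpy as np
from scipy.spatial.transform import Rotation as R
def proj(n,P):
    c=get_calibration(n); return cv2.projectPoints(np.float64(P).reshape(-1,1,3),c["rvec"],c["tvec"],c["intrinsics"],None)[0][:,0]
def unproj(n,uv,z):
    c=get_calibration(n);Rm=cv2.Rodrigues(c["rvec"])[0];o=-Rm.T@c["tvec"]
    d=(Rm.T@np.linalg.inv(c["intrinsics"])@np.array([uv[0],uv[1],1.])); return o+d*(z-o[2])/d[2]
E
python3 - <<'E'
from h import *
t=cv2.imread("pics/top0.png");cv2.imwrite("pics/topc.png",cv2.resize(t[60:310,175:425],(600,600),interpolation=cv2.INTER_CUBIC))
t=cv2.imread("pics/scene0.png");cv2.imwrite("pics/scc.png",cv2.resize(t[70:300,180:370],None,fx=2.6,fy=2.6,interpolation=cv2.INTER_CUBIC))
for n in("top","scene"):
    c=get_calibration(n);Rm=cv2.Rodrigues(c["rvec"])[0];print(n,-Rm.T@c["tvec"],Rm[2])
for uv in((236,68),(421,250)):print(unproj("top",uv,0))
E
```

```text
top [360.77726502 379.13840137 877.62586994] [ 0.06307259 -0.00336307 -0.99800328]
scene [ 36.87910127 -78.79921816 648.44464217] [ 0.45969837  0.51968769 -0.72014034]
[700.62786852 445.87673864   0.        ]
[347.31926408 100.36417464   0.        ]
```

View pics/topc.png

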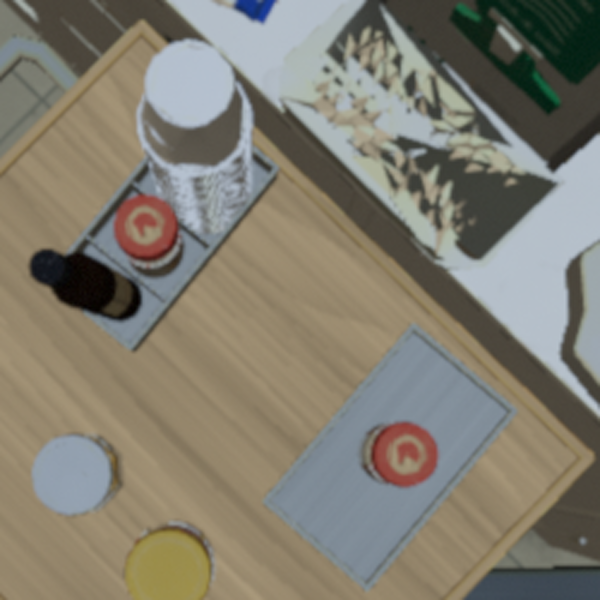

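View pics/scc.png

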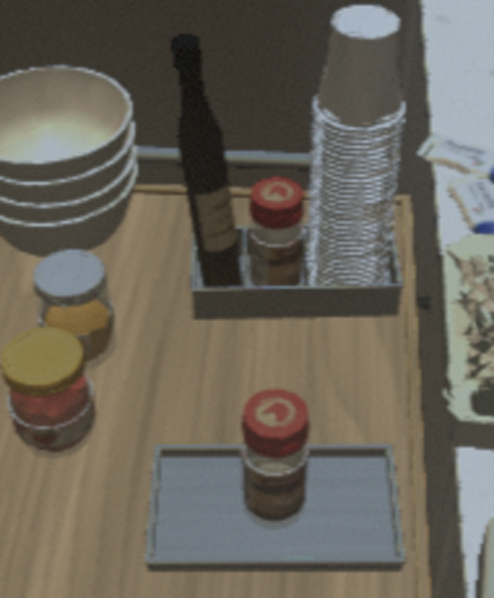

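```bash
python3 - <<'E'
from h import *
T=lambda p:(p[0]/2.4+175-.3,p[1]/2.4+60-.3)
S=lambda p:(p[0]/2.6+180-.3,p[1]/2.6+70-.3)
print("tray top");ct=[unproj("top",T(p),15) for p in((417,326),(513,411),(367,588),(266,501))];print(np.round(ct,1),np.mean(ct,0))
cs=[unproj("scene",S(p),15) for p in((154,448),(394,448),(402,566),(148,565))];print(np.round(cs,1),np.mean(cs,0))
print("caddy near rim corners")
for a in((277,168),(134,349)):print(unproj("top",T(a),35))
for a in((193,290),(401,289)):print(unproj("scene",S(a),35))
for nm,a,b,z in(("fresh",(407,453),(275,412),106),("used",(146,226),(278,196),106),("cup",(189,83),(365,22),259),("bottle",(47,265),(186,42),245)):
    print(nm,unproj("top",T(a),z),unproj("scene",S(b),z))
for nm,a,z in(("jam",(168,568),90),("honey",(71,474),85)):print(nm,unproj("top",T(a),z))
for a in ((-190,145),(168,123)):
    print(a)
E
```

```text
tray top
[[450.1 237.1  15. ]
 [383.4 164.4  15. ]
 [249.5 279.6  15. ]
 [316.5 355.8  15. ]] [349.87629252 259.20619106  15.        ]
[[311.8 357.8  15. ]
 [449.8 237.3  15. ]
 [378.  160.7  15. ]
 [245.7 277.5  15. ]] [346.31682086 258.34419217  15.        ]
caddy near rim corners
[570.42434147 344.743335    35.        ]
[432.91234508 454.68068672  35.        ]
[432.30804167 459.53273448  35.        ]
[566.80629555 343.94879734  35.        ]
fresh [352.9271053  260.81126681 106.        ] [352.48251028 266.23848134 106.        ]
used [512.75117567 439.49322641 106.        ] [511.2650743 440.6274718 106.       ]
cup [563.75832751 402.81484452 259.        ] [562.41885761 405.63620811 259.        ]
bottle [463.51918702 485.16928872 245.        ] [461.02913744 488.70644771 245.        ]
jam [274.61025872 426.85453306  90.        ]
honey [340.60218148 495.12449083  85.        ]
(-190, 145)
(168, 123)
```

```bash
cat >> h.py <<'E'
def frame(c,a): a=np.deg2rad(a);M=np.array([[np.cos(a),-np.sin(a)],[np.sin(a),np.cos(a)]]);return lambda x,y,z:np.r_[np.array(c)+M@[x,y],z]
def circ(c,r,z): t=np.linspace(0,2*np.pi,40);return np.c_[c[0]+r*np.cos(t),c[1]+r*np.sin(t),0*t+z]
def draw(im,n,P,col,f,off):
    p=((proj(n,P)+.5-off)*f).astype(np.int32);cv2.polylines(im,[p],False,col,1,cv2.LINE_AA)
E
cat > ov.py <<'E'
from h import *
def ov(caddy,tray,objs,names=("top0","scene0"),out="pics/ov.png"):
    o=[]
    for nm in names:
        n="top" if nm.startswith("top") else "scene"
        f=3.0;off=np.array([175,75]) if n=="top" else np.array([235,70])
        w,h=(145,190) if n=="top" else (110,190)
        t=cv2.imread(f"pics/{nm}.png")[off[1]:off[1]+h,off[0]:off[0]+w];im=cv2.resize(t,None,fx=f,fy=f,interpolation=cv2.INTER_CUBIC)
        for F,a,b,z in((caddy,42,89.75,35),(tray,52,90,15)):
            draw(im,n,[F(x*a,y*b,z) for x,y in((1,1),(1,-1),(-1,-1),(-1,1),(1,1))],(0,255,255),f,off)
        for y in(-10.75,43.25):draw(im,n,[caddy(-40,y,35),caddy(40,y,35)],(255,255,0),f,off)
        for c,rz in objs:
            for r,z in rz:draw(im,n,circ(c,r,z),(0,255,0),f,off)
        o.append(im)
    cv2.imwrite(out,np.hstack(o))
E
python3 - <<'E'
from ov import *
C=frame((527.8,433.2),50.4);T=frame((348.5,259),49.5)
B=[(10.5,245),(10.5,225),(18,163),(18,40)];K=[(25,259),(34,190),(31,40)];S=[(22.5,106),(22.5,85)]
ov(C,T,[((462.5,487),B),(C(0,66,0)[:2],B),(C(0,-49.75,0)[:2],K),(C(0,16.25,0)[:2],S)])
E
```

```text
(no output)
```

View pics/ov.png

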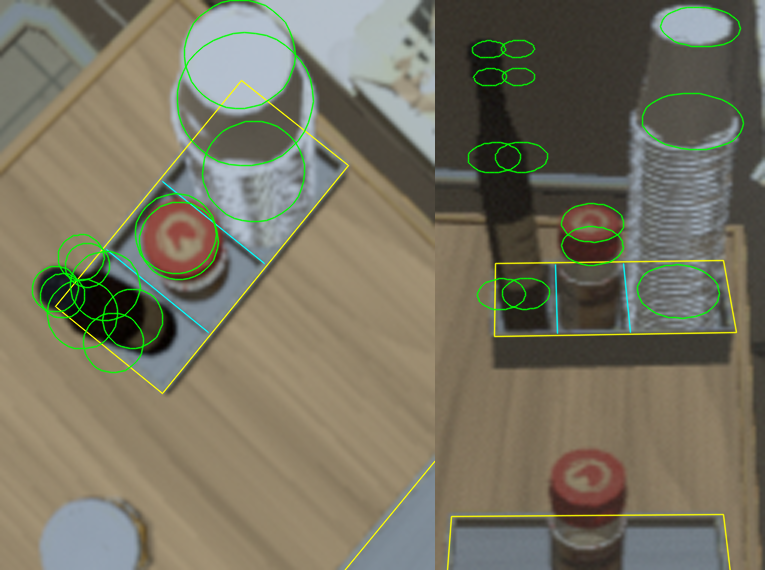

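Request:
arm_command:
  steps:
    - [[1, 0, 0, -0.7, 0, 0, 1], [1, 0, 0, -0.7, 0, 0, 0.7], [1, 0, 0, 0, 0, 0, 0]]

```text
time_s: 0.48
eef_pos: [223.4, 475.8, 317.4]
ee_rot: [0.001, 0.34, 0.94, 0.002]
force: [-0.6, -0.2, -0.4]
grip_width: 1.0
grip_force: 0.0
```

```bash
cat >> h.py <<'E'
Rt=lambda s:R.from_quat(np.r_[s["ee_rot"][1:],s["ee_rot"][0]])
def go(*t,yaw=None):
    s=sense();r=Rt(s);p=s["eef_pos"].copy();M=r.as_matrix()
    y0=np.degrees(np.arctan2(M[1,0],M[0,0]))
    print("pos",p.round(1),"yaw x",y0.round(1),"tilt",np.degrees(np.arccos(-M[2,2])).round(2),"w",round(s["grip_width"],3),"gf",round(s["grip_force"],1),"F",s["force"].round(1),"t",round(s["time_s"],2))
    if yaw is not None:print("turn z units",round(-np.radians(yaw-y0)/.15,2))
    for q in t:
        d=M.T@(np.array(q)-p);print("->",q,"units",(d/50).round(2));p=np.array(q,float)
C=frame((527.8,433.2),50.4);T=frame((348.5,259),49.5)
E
python3 -c "
from h import *
go((564,403,310),yaw=140.4)"
```

```text
pos [223.4 475.8 317.4] yaw x 140.2 tilt 0.24 w 1.0 gf 0.0 F [-0.6 -0.2 -0.4] t 0.47
turn z units -0.02
-> (564, 403, 310) units [-6.17  3.24  0.16]
```

Request:
arm_command:
  steps:
    - [[1, -0.77, 0.405, 0, 0, 0, 0], [1, -0.77, 0.405, 0, 0, 0, 0], [1, -0.77, 0.405, 0, 0, 0, 0], [1, -0.77, 0.405, 0, 0, 0, 0], [1, -0.77, 0.405, 0, 0, 0, 0], [1, -0.77, 0.405, 0, 0, 0, 0], [1, -0.77, 0.405, 0, 0, 0, 0], [1, -0.77, 0.405, 0, 0, 0, 0]]

```text
time_s: 1.48
eef_pos: [564.6, 402.3, 313.7]
ee_rot: [-0.001, 0.339, 0.941, -0.001]
force: [-0.4, 0.7, 0.3]
grip_width: 1.002
grip_force: 0.0
```

```bash
python3 -c "
from h import *
go((564,403,210))
im=capture('wrist');cv2.imwrite('pics/w1.png',im[:,:,::-1])"
```

```text
pos [564.6 402.3 313.7] yaw x 140.3 tilt 0.12 w 1.002 gf 0.0 F [-0.4  0.7  0.3] t 1.48
-> (564, 403, 210) units [0.02 0.01 2.07]
```

View pics/w1.png

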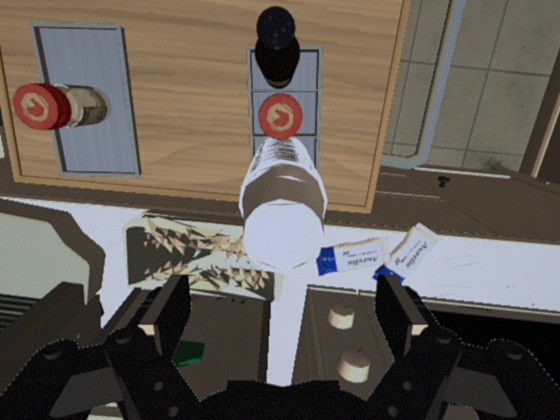

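```bash
cat >> h.py <<'E'
def wcam(s):
    c=get_calibration("wrist");A=np.eye(4);A[:3,:3]=Rt(s).as_matrix();A[:3,3]=s["eef_pos"];return c["intrinsics"],A@c["T_tool_cam"]
def wproj(s,P):
    K,A=wcam(s);q=(np.atleast_2d(P)-A[:3,3])@A[:3,:3]@K.T;return q[:,:2]/q[:,2:]
def wunproj(s,uv,z):
    K,A=wcam(s);d=A[:3,:3]@np.linalg.inv(K)@[uv[0],uv[1],1];return A[:3,3]+d*(z-A[2,3])/d[2]
E
python3 -c "
from h import *
np.set_printoptions(suppress=True,precision=1)
s=sense()
print('corners far-y',wproj(s,[C(-42,89.75,35),C(42,89.75,35)]))
print('cup',wunproj(s,(285,238),259),'bottle cap',wunproj(s,(277,28),245),'used',wunproj(s,(280,116),106))
print('caddy corners',wunproj(s,(246,48),35),wunproj(s,(322,48),35))
print('bottle C66 cap/z100/foot',wproj(s,[C(0,66,245),C(0,66,163),C(0,66,40)]))
b=C(0,66,0)
"
```

```text
corners far-y [[244.7  41.1]
 [320.   40.6]]
cup [567.7 402.4 259. ] bottle cap [476.4 472.9 245. ] used [516.4 439.4 106. ]
caddy corners [438.  454.4  35. ] [492.8 519.9  35. ]
bottle C66 cap/z100/foot [[281.2  25.6]
 [281.9  47.9]
 [282.4  63.6]]
```

```bash
python3 -c "
from h import *
o=[]
for n,x,y in(('top',170,70),('scene',240,60)):
    im=capture(n)[:,:,::-1];cv2.imwrite(f'pics/{n}1.png',im);o.append(cv2.resize(im[y:y+190,x:x+125],None,fx=3,fy=3,interpolation=cv2.INTER_CUBIC))
cv2.imwrite('pics/p1.png',np.hstack(o))
print(sense()['time_s'])
for n in('top','scene'):print(proj(n,[C(0,66,245),C(0,66,40),[463,486,245]]))
"
```

```text
1.625
[[201.50907085 160.31710465]
 [218.7682451  180.74776804]
 [193.67590094 170.49964628]]
[[262.13509711  85.77716024]
 [264.84998274 167.32790393]
 [252.92835869  86.0572331 ]]
```

View pics/p1.png

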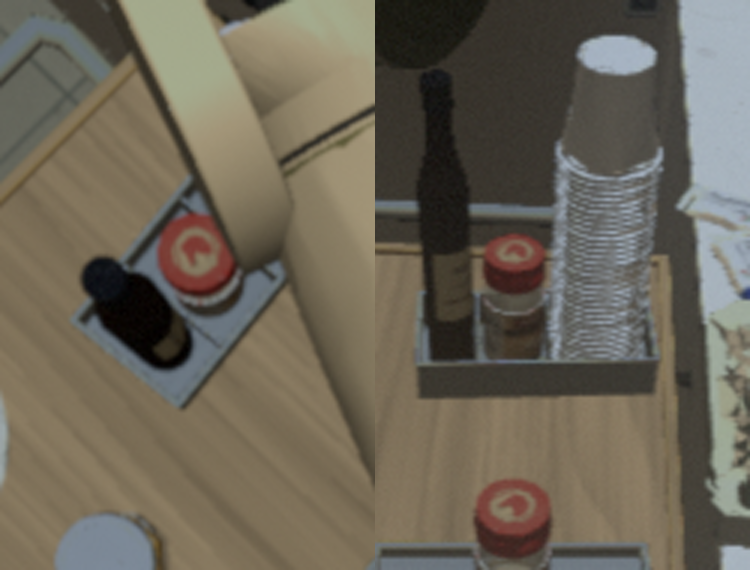

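Request:
arm_command:
  steps:
    - [[1, -0.025, 0.01, 0.6, 0, 0, 0], [1, 0, 0, 0.6, 0, 0, 0], [1, 0, 0, 0.5, 0, 0, 0], [1, 0, 0, 0.37, 0, 0, 0], [1, 0, 0, 0, 0, 0, 0]]

```text
time_s: 2.25
eef_pos: [563.3, 402.7, 210.2]
ee_rot: [-0.001, 0.339, 0.941, -0.001]
force: [-0.3, -0.4, 0.6]
grip_width: 1.0
grip_force: 0.0
```

Request:
arm_command:
  steps:
    - [[0, 0, 0, 0, 0, 0, 0], [0, 0, 0, 0, 0, 0, 0], [0, 0, 0, 0, 0, 0, 0], [0, 0, 0, 0, 0, 0, 0], [0, 0, 0, 0, 0, 0, 0], [0, 0, 0, 0, 0, 0, 0]]
  squeeze: 40

```text
time_s: 3.0
eef_pos: [565.1, 402.7, 213.7]
ee_rot: [0.001, 0.34, 0.94, 0.001]
force: [-0.7, -0.2, 6.5]
grip_width: 0.707
grip_force: 44.0
```

```bash
python3 -c "
from h import *
c=C(-122,-60,0);print(c)
go((566,402,262),(c[0],c[1],262),yaw=140.4)"
```

```text
[496.26506782 300.951945     0.        ]
pos [565.1 402.7 213.7] yaw x 140.3 tilt 0.18 w 0.707 gf 44.0 F [-0.7 -0.2  6.5] t 3.0
turn z units -0.02
-> (566, 402, 262) units [-0.02  0.   -0.97]
-> (np.float64(496.2650678172072), np.float64(300.9519449964323), 262) units [-0.22 -2.45 -0.01]
```

Request:
arm_command:
  steps:
    - [[0, 0, 0, -0.1, 0, 0, 0], [0, 0, 0, -0.2, 0, 0, 0], [0, 0, 0, -0.3, 0, 0, 0], [0, 0, 0, -0.3, 0, 0, 0], [0, 0, 0, -0.2, 0, 0, 0], [0, 0, 0, 0, 0, 0, 0]]

```text
time_s: 3.75
eef_pos: [564.9, 402.5, 267.8]
ee_rot: [0.001, 0.34, 0.94, 0.001]
force: [-0.1, 1.0, -1.8]
grip_width: 0.706
grip_force: 43.2
```

```bash
python3 -c "
from h import *
c=C(-122,-60,0)
go((c[0],c[1],264),yaw=140.4)
o=[]
im=capture('scene')[:,:,::-1];cv2.imwrite('pics/sc2.png',cv2.resize(im[30:210,200:400],None,fx=3,fy=3))"
```

```text
pos [564.9 402.5 267.8] yaw x 140.2 tilt 0.09 w 0.706 gf 43.2 F [-0.1  1.  -1.8] t 3.75
turn z units -0.02
-> (np.float64(496.2650678172072), np.float64(300.9519449964323), 264) units [-0.24 -2.44  0.07]
```

View pics/sc2.png

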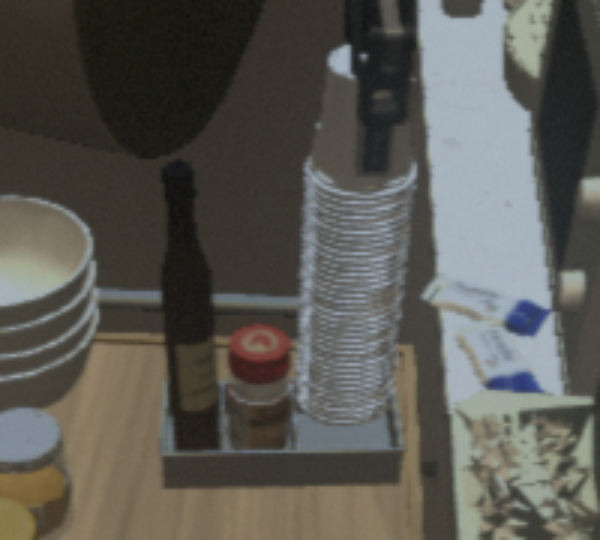

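Request:
arm_command:
  steps:
    - [[0, -0.02, -0.25, 0, 0, 0, 0], [0, -0.05, -0.45, 0, 0, 0, 0], [0, -0.05, -0.5, 0, 0, 0, 0], [0, -0.05, -0.5, 0, 0, 0, 0], [0, -0.05, -0.45, 0, 0, 0, 0], [0, -0.02, -0.29, 0, 0, 0, 0], [0, 0, 0, 0, 0, 0, 0]]

```text
time_s: 4.68
eef_pos: [495.6, 300.6, 266.7]
ee_rot: [-0.0, 0.34, 0.94, -0.0]
force: [0.1, 0.3, -2.0]
grip_width: 0.708
grip_force: 43.4
```

Request:
arm_command:
  steps:
    - [[0, 0, 0, 0.25, 0, 0, 0], [0, 0, 0, 0.35, 0, 0, 0], [0, 0, 0, 0.25, 0, 0, 0], [0, 0, 0, 0.15, 0, 0, 0], [0, 0, 0, 0.06, 0, 0, 0], [0, 0, 0, 0, 0, 0, 0]]

```text
time_s: 5.42
eef_pos: [496.0, 301.0, 213.9]
ee_rot: [0.0, 0.34, 0.94, 0.0]
force: [0.2, -0.0, -0.6]
grip_width: 0.705
grip_force: 43.4
```

```bash
python3 -c "
from h import *
go()
im=capture('scene')[:,:,::-1];cv2.imwrite('pics/sc3.png',cv2.resize(im[30:230,200:400],None,fx=3,fy=3))"
```

```text
pos [496.  301.  213.9] yaw x 140.2 tilt 0.01 w 0.705 gf 43.4 F [ 0.2 -0.  -0.6] t 5.42
```

View pics/sc3.png

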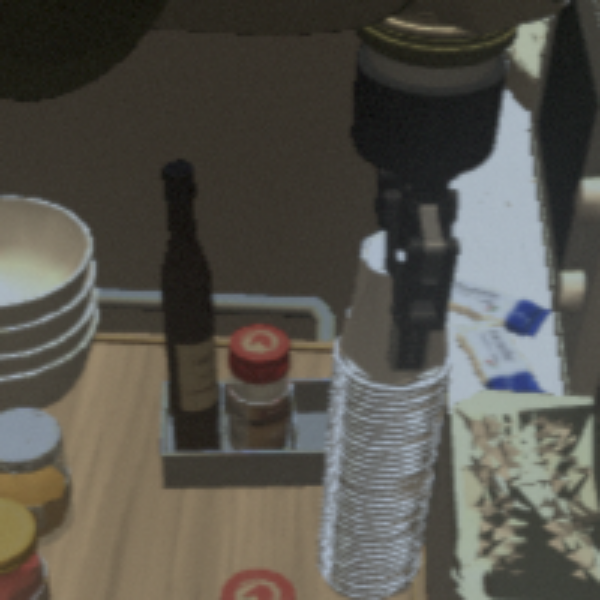

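Request:
arm_command:
  steps:
    - [[0, 0, 0, -0.2, 0, 0, 0], [0, 0.1, 0, -0.2, 0, 0, 0], [0, 0.25, 0, 0, 0, 0, 0], [0, 0.2, 0, 0, 0, 0, 0], [0, 0, 0, 0.15, 0, 0, 0], [0, 0, 0, 0.15, 0, 0, 0], [0, 0, 0, 0.04, 0, 0, 0], [0, 0, 0, 0, 0, 0, 0]]

```text
time_s: 6.48
eef_pos: [474.9, 318.4, 216.5]
ee_rot: [-0.0, 0.34, 0.94, -0.0]
force: [0.3, 0.3, -0.5]
grip_width: 0.708
grip_force: 43.4
```

Request:
arm_command:
  steps:
    - [[0, 0, 0, 0.05, 0, 0, 0], [0, 0, 0, 0.03, 0, 0, 0], [0, 0, 0, 0, 0, 0, 0]]

```text
time_s: 6.85
eef_pos: [474.8, 318.5, 212.7]
ee_rot: [-0.0, 0.34, 0.94, -0.0]
force: [0.4, 0.5, -1.6]
grip_width: 0.706
grip_force: 43.4
```

```bash
python3 -c "
from h import *
go()
im=capture('scene')[:,:,::-1];cv2.imwrite('pics/sc4.png',cv2.resize(im[30:230,200:400],None,fx=3,fy=3))"
```

```text
pos [474.8 318.5 212.7] yaw x 140.2 tilt 0.01 w 0.706 gf 43.4 F [ 0.4  0.5 -1.6] t 6.85
```

View pics/sc4.png

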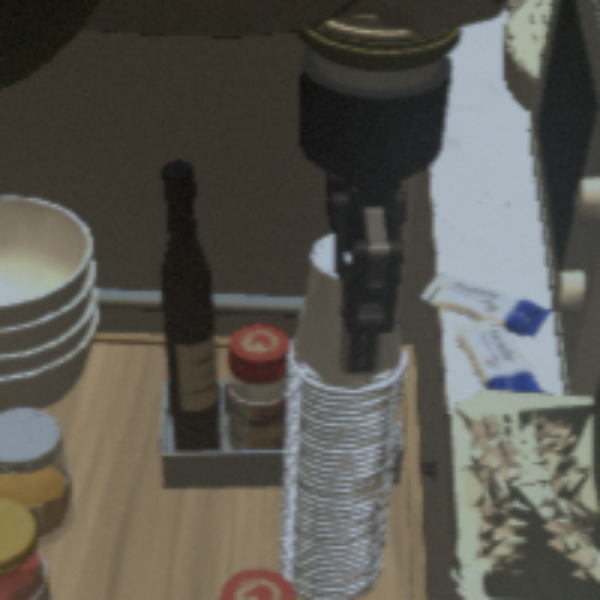

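Request:
arm_command:
  steps:
    - [[0, 0, 0, 0.04, 0, 0, 0], [0, 0, 0, 0, 0, 0, 0]]

```text
time_s: 7.15
eef_pos: [474.8, 318.6, 210.8]
ee_rot: [-0.0, 0.34, 0.94, 0.0]
force: [0.4, -1.0, -0.2]
grip_width: 0.709
grip_force: 43.5
```

Request:
arm_command:
  steps:
    - [[0, 0, 0, 0.04, 0, 0, 0], [0, 0, 0, 0, 0, 0, 0]]

```text
time_s: 7.4
eef_pos: [475.1, 318.6, 210.7]
ee_rot: [0.001, 0.34, 0.94, 0.001]
force: [-2.2, -1.4, 12.1]
grip_width: 0.703
grip_force: 45.4
```

Request:
arm_command:
  steps:
    - [[0, 0, 0, -0.03, 0, 0, 0], [0.75, 0, 0, 0, 0, 0, 0], [0.85, 0, 0, 0, 0, 0, 0], [1, 0, 0, 0, 0, 0, 0], [1, 0, 0, 0, 0, 0, 0], [1, 0, 0, 0, 0, 0, 0]]

```text
time_s: 8.15
eef_pos: [474.8, 318.6, 210.3]
ee_rot: [-0.0, 0.34, 0.94, -0.0]
force: [-1.1, -0.1, -0.6]
grip_width: 1.002
grip_force: 0.0
```

Request:
arm_command:
  steps:
    - [[1, 0, 0, -0.3, 0, 0, 0], [1, 0, 0, -0.6, 0, 0, 0], [1, 0, 0, -0.6, 0, 0, 0], [1, 0, 0, -0.6, 0, 0, 0], [1, 0, 0, 0, 0, 0, 0]]

```text
time_s: 8.78
eef_pos: [475.3, 318.8, 318.5]
ee_rot: [0.002, 0.34, 0.94, 0.002]
force: [-0.8, 0.4, -0.6]
grip_width: 1.001
grip_force: 0.0
```

```bash
python3 -c "
from h import *
s=sense()
go((476.5,474,316),(476.5,474,232),yaw=140.4)
im=capture('wrist')[:,:,::-1];cv2.imwrite('pics/w5.png',im)"
```

```text
pos [475.3 318.8 318.5] yaw x 140.3 tilt 0.32 w 1.001 gf 0.0 F [-0.8  0.4 -0.6] t 8.78
turn z units -0.02
-> (476.5, 474, 316) units [1.97 2.4  0.06]
-> (476.5, 474, 232) units [ 0.   -0.01  1.68]
```

View pics/w5.png

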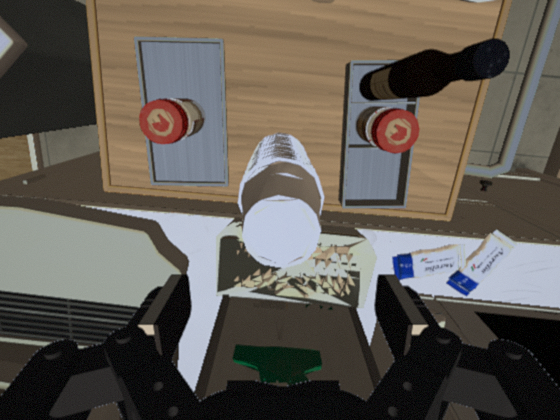

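```bash
python3 -c "
from h import *
np.set_printoptions(suppress=True,precision=1)
s=sense()
for n,uv,z in(('cap',(491,58),245),('cup',(282,230),259),('used',(395,131),106),('fresh',(163,121),106),('c',(348,62),35),('c',(342,206),35),('c',(408,207),35),('t',(136,38),15),('t',(222,38),15),('t',(228,184),15),('t',(147,185),15)):print(n,wunproj(s,uv,z))
print(C(-42,89.75,35),C(-42,-89.75,35),C(42,-89.75,35))
"
```

```text
cap [469.7 474.6 245. ]
cup [470.4 322.  259. ]
used [509.5 439.1 106. ]
fresh [352.1 265.1 106. ]
c [430.3 454.5  35. ]
c [567.  345.5  35. ]
c [624.3 412.1  35. ]
t [250.4 281.2  15. ]
t [315.2 359.3  15. ]
t [450.  243.8  15. ]
t [380.7 158.2  15. ]
[431.9 458.   35. ] [570.2 343.6  35. ] [623.7 408.4  35. ]
```

Request:
arm_command:
  steps:
    - [[0.8, 0.2, 0.24, 0, 0, 0, 0], [0.6, 0.25, 0.31, 0, 0, 0, 0], [0.6, 0.3, 0.37, 0, 0, 0, 0], [0.6, 0.3, 0.37, 0, 0, 0, 0], [0.6, 0.3, 0.37, 0, 0, 0, 0], [0.6, 0.3, 0.37, 0, 0, 0, 0], [0.6, 0.2, 0.25, 0, 0, 0, 0], [0.6, 0.12, 0.12, 0, 0, 0, 0]]

```text
time_s: 9.82
eef_pos: [475.2, 475.2, 313.9]
ee_rot: [-0.001, 0.339, 0.941, -0.001]
force: [-0.1, 0.2, -0.5]
grip_width: 0.603
grip_force: 0.0
```

```bash
python3 -c "
from h import *
go((476.5,474,232))
im=capture('wrist')[:,:,::-1];cv2.imwrite('pics/w6.png',im)
s=sense();print(wproj(s,[C(0,66,245)]))"
```

```text
pos [475.2 475.2 313.9] yaw x 140.3 tilt 0.12 w 0.603 gf 0.0 F [-0.1  0.2 -0.5] t 9.82
-> (476.5, 474, 232) units [-0.04  0.    1.64]
[[284.3265293  233.60468206]]
```

View pics/w6.png

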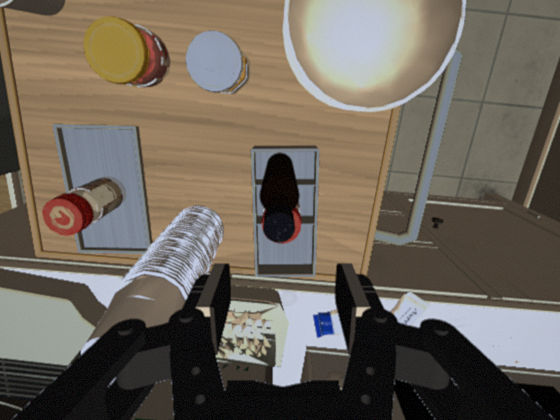

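Request:
arm_command:
  steps:
    - [[0.6, 0.03, 0, 0.4, 0, 0, 0], [0.6, 0, 0, 0.5, 0, 0, 0], [0.6, 0, 0, 0.4, 0, 0, 0], [0.6, 0, 0, 0.3, 0, 0, 0], [0.6, 0, 0, 0.06, 0, 0, 0], [0.6, 0, 0, 0, 0, 0, 0]]

```text
time_s: 10.62
eef_pos: [474.8, 474.8, 232.8]
ee_rot: [0.0, 0.34, 0.94, 0.0]
force: [0.9, 0.3, 0.9]
grip_width: 0.6
grip_force: 0.0
```

Request:
arm_command:
  steps:
    - [[0, 0, 0, 0, 0, 0, 0], [0, 0, 0, 0, 0, 0, 0], [0, 0, 0, 0, 0, 0, 0], [0, 0, 0, 0, 0, 0, 0], [0, 0, 0, 0, 0, 0, 0], [0, 0, 0, 0, 0, 0, 0]]
  squeeze: 60

```text
time_s: 11.38
eef_pos: [474.8, 474.8, 233.1]
ee_rot: [0.0, 0.34, 0.94, 0.0]
force: [-0.4, -0.6, 6.0]
grip_width: 0.224
grip_force: 59.0
```

Request:
arm_command:
  steps:
    - [[0, 0, 0, -0.05, 0, 0, 0], [0, 0, 0, -0.15, 0, 0, 0], [0, 0, 0, -0.25, 0, 0, 0], [0, 0, 0, -0.25, 0, 0, 0], [0, 0, 0, -0.25, 0, 0, 0], [0, 0, 0, -0.15, 0, 0, 0], [0, 0, 0, 0, 0, 0, 0]]

```text
time_s: 12.25
eef_pos: [474.7, 474.8, 287.9]
ee_rot: [0.0, 0.34, 0.94, 0.0]
force: [0.4, -0.1, -2.5]
grip_width: 0.223
grip_force: 58.7
```

```bash
python3 -c "
from h import *
c=C(-122,95,0)
go((c[0],c[1],285),yaw=140.4)
im=capture('scene')[:,:,::-1];cv2.imwrite('pics/sc7.png',cv2.resize(im[30:230,200:400],None,fx=3,fy=3))"
```

```text
pos [474.7 474.8 287.9] yaw x 140.3 tilt 0.05 w 0.223 gf 58.7 F [ 0.4 -0.1 -2.5] t 12.25
turn z units -0.02
-> (np.float64(376.8355151869598), np.float64(399.75266340747925), 285) units [ 0.55 -2.41  0.05]
```

View pics/sc7.png

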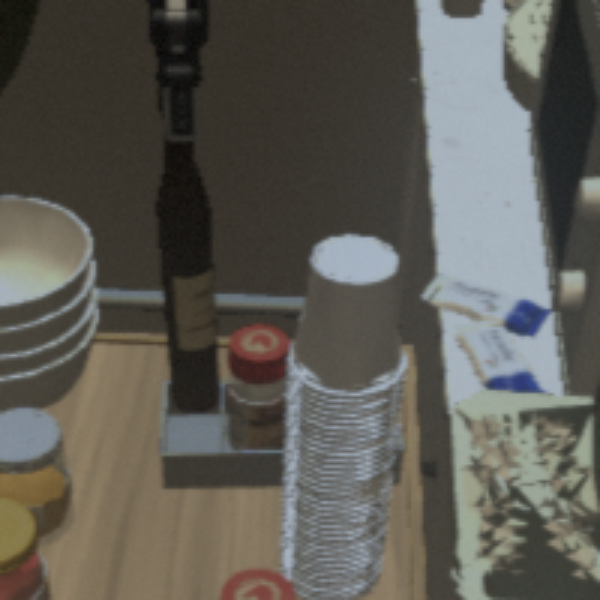

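Request:
arm_command:
  steps:
    - [[0, 0.05, -0.2, 0, 0, 0, 0], [0, 0.1, -0.42, 0, 0, 0, 0], [0, 0.12, -0.5, 0, 0, 0, 0], [0, 0.12, -0.5, 0, 0, 0, 0], [0, 0.1, -0.47, 0, 0, 0, 0], [0, 0.06, -0.22, 0, 0, 0, 0], [0, 0, -0.1, 0, 0, 0, 0], [0, 0, 0, 0, 0, 0, 0]]

```text
time_s: 13.3
eef_pos: [376.8, 399.8, 287.2]
ee_rot: [0.0, 0.34, 0.94, 0.0]
force: [0.6, -0.8, -3.2]
grip_width: 0.224
grip_force: 59.0
```

Request:
arm_command:
  steps:
    - [[0, 0, 0, 0.2, 0, 0, 0], [0, 0, 0, 0.3, 0, 0, 0], [0, 0, 0, 0.3, 0, 0, 0], [0, 0, 0, 0.2, 0, 0, 0], [0, 0, 0, 0.06, 0, 0, 0], [0, 0, 0, 0, 0, 0, 0]]

```text
time_s: 14.05
eef_pos: [376.5, 399.8, 234.4]
ee_rot: [0.0, 0.34, 0.94, 0.0]
force: [-0.3, -0.2, -2.7]
grip_width: 0.221
grip_force: 59.0
```

Request:
arm_command:
  steps:
    - [[0, 0, 0, 0.04, 0, 0, 0], [0, 0, 0, 0, 0, 0, 0]]

```text
time_s: 14.3
eef_pos: [376.5, 399.7, 232.4]
ee_rot: [0.0, 0.34, 0.94, 0.0]
force: [-0.3, 0.6, -3.2]
grip_width: 0.225
grip_force: 59.0
```

Request:
arm_command:
  steps:
    - [[0, 0, 0, 0.04, 0, 0, 0], [0, 0, 0, 0, 0, 0, 0]]

```text
time_s: 14.55
eef_pos: [376.4, 399.7, 230.2]
ee_rot: [-0.0, 0.34, 0.94, -0.0]
force: [-0.1, 0.2, -2.3]
grip_width: 0.224
grip_force: 59.0
```

Request:
arm_command:
  steps:
    - [[0, 0, 0, 0.03, 0, 0, 0], [0, 0, 0, 0, 0, 0, 0]]

```text
time_s: 14.8
eef_pos: [376.8, 400.0, 230.1]
ee_rot: [0.001, 0.34, 0.94, 0.001]
force: [-0.3, -0.3, 6.3]
grip_width: 0.224
grip_force: 60.0
```

Floor contact. Release and rise.

Request:
arm_command:
  steps:
    - [[0, 0, 0, -0.02, 0, 0, 0], [0.3, 0, 0, 0, 0, 0, 0], [0.4, 0, 0, 0, 0, 0, 0], [0.6, 0, 0, 0, 0, 0, 0], [0.6, 0, 0, 0, 0, 0, 0]]

```text
time_s: 15.42
eef_pos: [376.5, 399.7, 229.8]
ee_rot: [0.0, 0.34, 0.94, -0.0]
force: [-0.2, -0.0, -0.7]
grip_width: 0.594
grip_force: 0.0
```

Request:
arm_command:
  steps:
    - [[0.6, 0, 0, -0.3, 0, 0, 0], [0.6, 0, 0, -0.5, 0, 0, 0], [0.7, 0, 0, -0.6, 0, 0, 0], [0.8, 0, 0, -0.2, 0, 0, 0], [0.8, 0, 0, 0, 0, 0, 0]]

```text
time_s: 16.05
eef_pos: [376.5, 399.7, 310.0]
ee_rot: [0.0, 0.34, 0.94, 0.0]
force: [0.4, 0.6, -1.7]
grip_width: 0.801
grip_force: 0.0
```

```bash
python3 -c "
from h import *
u=(512,440)
go((*u,310),(*u,150),(*u,90),yaw=140.4)
s=sense()
np.set_printoptions(suppress=True,precision=1)
w=capture('wrist')[:,:,::-1]
cv2.imwrite('pics/w8.png',w);cv2.imwrite('pics/s8.png',capture('scene')[:,:,::-1]);cv2.imwrite('pics/t8.png',capture('top')[:,:,::-1])
def red(im):
    h=cv2.cvtColor(im,cv2.COLOR_BGR2HSV);m=((h[...,0]<6)|(h[...,0]>174))&(h[...,1]>130)&(h[...,2]>60)
    n,l,st,ce=cv2.connectedComponentsWithStats(m.astype(np.uint8));return [(st[i].tolist(),ce[i].round(1)) for i in range(1,n) if st[i,4]>60]
for nm in('w8','s8','t8'):print(nm,red(cv2.imread(f'pics/{nm}.png')))
"
```

```text
pos [376.5 399.7 310. ] yaw x 140.2 tilt 0.04 w 0.801 gf 0.0 F [ 0.4  0.6 -1.7] t 16.05
turn z units -0.02
-> (512, 440, 310) units [-1.57  2.35  0.  ]
-> (512, 440, 150) units [ 0.  -0.   3.2]
-> (512, 440, 90) units [ 0.  -0.   1.2]
w8 [([155, 218, 43, 41, 908], array([177.3, 236.4])), ([368, 225, 40, 42, 791], array([387.4, 244.6])), ([167, 237, 14, 13, 97], array([174.3, 244.1])), ([383, 245, 14, 12, 97], array([390.2, 251.1]))]
s8 []
t8 [([223, 141, 21, 19, 106], array([230.6, 147.7]))]
```

```bash
python3 -c "
from h import *
s=sense()
for uv in((388,246),(176,238)):print(wunproj(s,uv,106))
# white cup top & dark bottle in scene
im=cv2.imread('pics/s8.png');cv2.imwrite('pics/s8c.png',cv2.resize(im[40:300,180:360],None,fx=2.3,fy=2.3))
print(proj('scene',[[376.5,399.7,245],[376.5,399.7,60]]))
"
```

```text
[508.26404074 442.6562092  106.        ]
[349.99708851 267.21227899 106.        ]
[[244.77624147 123.03634987]
 [250.31269702 199.50889994]]
```

View pics/s8c.png

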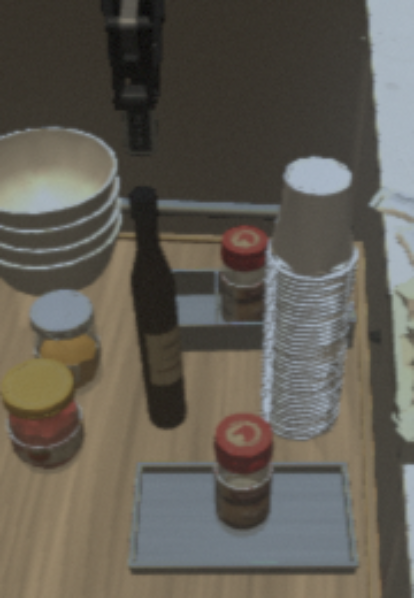

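Request:
arm_command:
  steps:
    - [[0.85, -0.26, 0.39, 0, 0, 0, 0], [0.85, -0.26, 0.39, 0, 0, 0, 0], [0.85, -0.26, 0.39, 0, 0, 0, 0], [0.85, -0.26, 0.39, 0, 0, 0, 0], [0.85, -0.26, 0.39, 0, 0, 0, 0], [0.85, -0.26, 0.4, 0, 0, 0, 0], [0.85, 0, 0, 0, 0, 0, 0]]

```text
time_s: 17.08
eef_pos: [512.3, 440.0, 307.7]
ee_rot: [-0.001, 0.34, 0.94, -0.001]
force: [-0.0, -0.8, -0.3]
grip_width: 0.851
grip_force: 0.0
```

```bash
cat > red.py <<'E'
from h import *
def reds():
    s=sense();im=capture('wrist')[:,:,::-1]
    h=cv2.cvtColor(im,cv2.COLOR_BGR2HSV);m=((h[...,0]<6)|(h[...,0]>174))&(h[...,1]>110)&(h[...,2]>60)
    n,l,st,ce=cv2.connectedComponentsWithStats(m.astype(np.uint8))
    for i in range(1,n):
        if st[i,4]>300:
            x,y,w,hh,a=st[i];c=(x+w/2-.5,y+hh/2-.5);print(st[i],"pos@100",wunproj(s,c,100).round(1))
E
python3 -c "
from red import *
reds();go((511.5,440.5,88))"
```

```text
[120   0  40  34 408] pos@100 [311.9 437.5 100. ]
[  30  149   54   44 1274] pos@100 [352.1 264.1 100. ]
[263 158  43  44 914] pos@100 [512.2 441.5 100. ]
pos [511.6 440.  308.3] yaw x 140.2 tilt 0.13 w 0.855 gf 0.0 F [-0.   0.7 -0.3] t 17.12
-> (511.5, 440.5, 88) units [0.   0.02 4.41]
```

Request:
arm_command:
  steps:
    - [[0.85, 0, 0.02, 0.6, 0, 0, 0], [0.85, 0, 0, 0.7, 0, 0, 0], [0.85, 0, 0, 0.7, 0, 0, 0], [0.85, 0, 0, 0.7, 0, 0, 0], [0.85, 0, 0, 0.7, 0, 0, 0], [0.85, 0, 0, 0.6, 0, 0, 0], [0.85, 0, 0, 0.4, 0, 0, 0], [0.85, 0, 0, 0, 0, 0, 0]]

```text
time_s: 18.12
eef_pos: [510.8, 440.5, 88.6]
ee_rot: [-0.001, 0.34, 0.941, -0.001]
force: [-0.2, -0.6, -0.2]
grip_width: 0.849
grip_force: 0.0
```

Request:
arm_command:
  steps:
    - [[0, 0, 0, 0, 0, 0, 0], [0, 0, 0, 0, 0, 0, 0], [0, 0, 0, 0, 0, 0, 0], [0, 0, 0, 0, 0, 0, 0], [0, 0, 0, 0, 0, 0, 0]]
  squeeze: 40

```text
time_s: 18.75
eef_pos: [512.6, 441.3, 91.4]
ee_rot: [0.001, 0.34, 0.94, 0.001]
force: [-0.9, -0.5, 6.9]
grip_width: 0.51
grip_force: 40.8
```

Request:
arm_command:
  steps:
    - [[0, 0, 0, -0.1, 0, 0, 0], [0, 0, 0, -0.4, 0, 0, 0], [0, 0, 0, -0.5, 0, 0, 0], [0, 0, 0, -0.7, 0, 0, 0], [0, 0, 0, -0.7, 0, 0, 0], [0, 0, 0, -0.7, 0, 0, 0], [0, 0, 0, -0.7, 0, 0, 0], [0, 0, 0, -0.5, 0, 0, 0]]

```text
time_s: 19.75
eef_pos: [512.1, 440.9, 306.8]
ee_rot: [0.001, 0.34, 0.94, 0.001]
force: [1.2, -0.4, -0.6]
grip_width: 0.513
grip_force: 40.8
```

```bash
python3 -c "
from h import *
p=T(0,57,0);print(p)
go((p[0],p[1],300),(p[0],p[1],100),yaw=139.5)"
```

```text
[305.15685996 296.01853875   0.        ]
pos [512.1 440.9 306.8] yaw x 140.2 tilt 0.09 w 0.513 gf 40.8 F [ 1.2 -0.4 -0.6] t 19.75
turn z units 0.09
-> (np.float64(305.1568599607982), np.float64(296.0185387548205), 300) units [ 1.33 -4.88  0.13]
-> (np.float64(305.1568599607982), np.float64(296.0185387548205), 100) units [ 0.   -0.01  4.  ]
```

Request:
arm_command:
  steps:
    - [[0, 0, 0, -0.5, 0, 0, 0], [0, 0, -0.1, -0.5, 0, 0, 0], [0, 0, 0, 0, 0, 0, 0]]

```text
time_s: 20.12
eef_pos: [509.1, 437.1, 356.8]
ee_rot: [0.001, 0.34, 0.94, 0.002]
force: [0.1, 0.1, -0.7]
grip_width: 0.507
grip_force: 40.8
```

Request:
arm_command:
  steps:
    - [[0, 0.1, -0.4, 0, 0, 0, 0], [0, 0.2, -0.7, 0, 0, 0, 0], [0, 0.2, -0.7, 0, 0, 0, 0], [0, 0.2, -0.8, 0, 0, 0, 0], [0, 0.2, -0.8, 0, 0, 0, 0], [0, 0.2, -0.7, 0, 0, 0, 0], [0, 0.2, -0.5, 0, 0, 0, 0], [0, 0.03, -0.18, 0, 0, 0, 0.1]]

```text
time_s: 21.12
eef_pos: [304.0, 295.4, 354.2]
ee_rot: [-0.0, 0.347, 0.938, -0.0]
force: [0.2, 0.6, -1.1]
grip_width: 0.507
grip_force: 41.1
```

```bash
python3 -c "
from h import *
p=T(0,57,0);print(p)
go((p[0],p[1],100),yaw=139.5)"
```

```text
[305.15685996 296.01853875   0.        ]
pos [304.  295.4 354.2] yaw x 139.4 tilt 0.03 w 0.507 gf 41.1 F [ 0.2  0.6 -1.1] t 21.12
turn z units -0.02
-> (np.float64(305.1568599607982), np.float64(296.0185387548205), 100) units [-0.01  0.03  5.08]
```

Request:
arm_command:
  steps:
    - [[0, -0.01, 0.03, 0.5, 0, 0, 0], [0, 0, 0, 0.8, 0, 0, 0], [0, 0, 0, 0.8, 0, 0, 0], [0, 0, 0, 0.8, 0, 0, 0], [0, 0, 0, 0.8, 0, 0, 0], [0, 0, 0, 0.7, 0, 0, 0], [0, 0, 0, 0.5, 0, 0, 0], [0, 0, 0, 0.2, 0, 0, 0]]

```text
time_s: 22.12
eef_pos: [306.1, 296.4, 98.2]
ee_rot: [-0.001, 0.347, 0.938, -0.001]
force: [0.0, 0.7, -0.9]
grip_width: 0.514
grip_force: 41.1
```

Request:
arm_command:
  steps:
    - [[0, 0, 0, 0.08, 0, 0, 0], [0, 0, 0, 0.03, 0, 0, 0], [0, 0, 0, 0, 0, 0, 0]]

```text
time_s: 22.5
eef_pos: [306.7, 296.8, 94.8]
ee_rot: [0.0, 0.347, 0.938, 0.0]
force: [-0.2, 0.6, -0.5]
grip_width: 0.506
grip_force: 41.1
```

Request:
arm_command:
  steps:
    - [[0, 0, 0, 0.03, 0, 0, 0], [0, 0, 0, 0, 0, 0, 0]]

```text
time_s: 22.75
eef_pos: [306.5, 296.7, 92.9]
ee_rot: [0.0, 0.347, 0.938, 0.0]
force: [-0.1, 0.1, -1.0]
grip_width: 0.509
grip_force: 41.1
```

Request:
arm_command:
  steps:
    - [[0, 0, 0, 0.03, 0, 0, 0], [0, 0, 0, 0, 0, 0, 0]]

```text
time_s: 23.0
eef_pos: [306.5, 296.8, 91.4]
ee_rot: [0.0, 0.347, 0.938, 0.0]
force: [-0.7, -0.9, 1.4]
grip_width: 0.51
grip_force: 41.2
```

Request:
arm_command:
  steps:
    - [[0, 0, 0, 0.02, 0, 0, 0], [0, 0, 0, 0, 0, 0, 0]]

```text
time_s: 23.25
eef_pos: [306.7, 296.8, 91.3]
ee_rot: [0.0, 0.347, 0.938, 0.0]
force: [-3.7, -2.4, 16.5]
grip_width: 0.506
grip_force: 42.5
```

Request:
arm_command:
  steps:
    - [[0, 0, 0, -0.03, 0, 0, 0], [0.6, 0, 0, 0, 0, 0, 0], [0.75, 0, 0, 0, 0, 0, 0], [0.85, 0, 0, 0, 0, 0, 0], [0.85, 0, 0, 0, 0, 0, 0]]

```text
time_s: 23.88
eef_pos: [306.4, 296.7, 91.7]
ee_rot: [-0.0, 0.347, 0.938, -0.0]
force: [-0.4, -0.5, -0.6]
grip_width: 0.851
grip_force: 0.0
```

Request:
arm_command:
  steps:
    - [[0.85, 0, 0, -0.4, 0, 0, 0], [0.85, 0, 0, -0.7, 0, 0, 0], [0.85, 0, 0, -0.7, 0, 0, 0], [0.85, 0, 0, -0.4, 0, 0, 0], [0.85, 0, 0, 0, 0, 0, 0]]

```text
time_s: 24.5
eef_pos: [306.8, 296.9, 202.6]
ee_rot: [0.001, 0.347, 0.938, 0.001]
force: [-0.0, -0.7, 0.2]
grip_width: 0.852
grip_force: 0.0
```

```bash
python3 -c "
from red import *
reds();go((352,265,200),(352,265,88))"
```

```text
[ 253  182   59   63 1917] pos@100 [306.2 297.2 100. ]
[ 260  249   55   60 1813] pos@100 [351.6 263.6 100. ]
pos [306.4 296.6 201.5] yaw x 139.4 tilt 0.02 w 0.852 gf 0.0 F [ 0.8 -1.4 -0.5] t 24.55
-> (352, 265, 200) units [-1.1   0.11  0.03]
-> (352, 265, 88) units [ 0.   -0.    2.24]
```

Request:
arm_command:
  steps:
    - [[0.85, -0.3, 0.03, 0, 0, 0, 0], [0.85, -0.4, 0.03, 0, 0, 0, 0], [0.85, -0.4, 0.03, 0, 0, 0, 0], [0.85, 0, 0, 0.5, 0, 0, 0], [0.85, 0, 0, 0.7, 0, 0, 0], [0.85, 0, 0, 0.6, 0, 0, 0], [0.85, 0, 0, 0.46, 0, 0, 0], [0.85, 0, 0, 0, 0, 0, 0]]

```text
time_s: 25.55
eef_pos: [350.5, 263.3, 87.1]
ee_rot: [-0.002, 0.347, 0.938, -0.002]
force: [0.4, 0.2, 0.8]
grip_width: 0.85
grip_force: 0.0
```

Request:
arm_command:
  steps:
    - [[0, 0, 0, 0, 0, 0, 0], [0, 0, 0, 0, 0, 0, 0], [0, 0, 0, 0, 0, 0, 0], [0, 0, 0, 0, 0, 0, 0], [0, 0, 0, 0, 0, 0, 0]]
  squeeze: 40

```text
time_s: 26.18
eef_pos: [351.6, 264.4, 89.7]
ee_rot: [0.001, 0.347, 0.938, 0.0]
force: [-0.1, -1.9, 6.7]
grip_width: 0.508
grip_force: 40.5
```

Request:
arm_command:
  steps:
    - [[0, 0, 0, -0.1, 0, 0, 0], [0, 0, 0, -0.5, 0, 0, 0], [0, 0, 0, -0.8, 0, 0, 0], [0, 0, 0, -0.9, 0, 0, 0], [0, 0, 0, -0.9, 0, 0, 0], [0, 0, 0, -0.9, 0, 0, 0], [0, 0, 0, -0.8, 0, 0, 0], [0, 0, 0, -0.5, 0, 0, 0]]

```text
time_s: 27.18
eef_pos: [350.9, 264.3, 360.9]
ee_rot: [0.001, 0.347, 0.938, 0.001]
force: [0.0, -0.2, -1.8]
grip_width: 0.508
grip_force: 41.0
```

```bash
python3 -c "
from h import *
p=C(0,16.25,0);print(p)
go((p[0],p[1],355),(p[0],p[1],95),yaw=140.4)"
```

```text
[515.2791598  443.55813983   0.        ]
pos [350.9 264.3 360.9] yaw x 139.4 tilt 0.13 w 0.508 gf 41.0 F [ 0.  -0.2 -1.8] t 27.18
turn z units -0.12
-> (np.float64(515.2791598048934), np.float64(443.5581398334162), 355) units [-0.16  4.86  0.13]
-> (np.float64(515.2791598048934), np.float64(443.5581398334162), 95) units [ 0.01 -0.01  5.2 ]
```

Request:
arm_command:
  steps:
    - [[0, 0, 0.4, 0, 0, 0, -0.12], [0, -0.01, 0.7, 0, 0, 0, 0], [0, -0.02, 0.8, 0, 0, 0, 0], [0, -0.02, 0.8, 0, 0, 0, 0], [0, -0.02, 0.8, 0, 0, 0, 0], [0, -0.01, 0.7, 0, 0, 0, 0], [0, 0, 0.4, 0, 0, 0, 0], [0, 0, 0.22, 0, 0, 0, 0]]

```text
time_s: 28.18
eef_pos: [508.3, 447.9, 358.0]
ee_rot: [-0.0, 0.338, 0.941, -0.0]
force: [0.3, -0.1, -1.5]
grip_width: 0.51
grip_force: 41.1
```

Request:
arm_command:
  steps:
    - [[0, 0, 0, 0.5, 0, 0, 0], [0, 0, 0, 0.8, 0, 0, 0], [0, 0, 0, 0.8, 0, 0, 0], [0, 0, 0, 0.8, 0, 0, 0], [0, 0, 0, 0.5, 0, 0, 0], [0, 0, 0, 0, 0, 0, 0]]

```text
time_s: 28.92
eef_pos: [507.3, 446.8, 187.0]
ee_rot: [-0.001, 0.339, 0.941, -0.002]
force: [0.3, 0.5, -0.3]
grip_width: 0.512
grip_force: 41.2
```

```bash
python3 -c "
from h import *
p=C(-2,16.5,0)
go((p[0],p[1],95),yaw=140.4)
s=sense();im=capture('wrist')
print(wproj(s,[C(-42,89.75,35),C(42,89.75,35),C(-42,43.25,35),C(42,43.25,35)]))
g=cv2.cvtColor(im,cv2.COLOR_RGB2GRAY)
cv2.imwrite('pics/w9.png',im[:,:,::-1])
"
```

```text
pos [507.3 446.8 187. ] yaw x 140.4 tilt 0.24 w 0.512 gf 41.2 F [ 0.3  0.5 -0.3] t 28.93
turn z units 0.0
-> (np.float64(513.811683514702), np.float64(442.17646934530177), 95) units [-0.16  0.02  1.84]
[[235.98090438 120.15026741]
 [336.96136959 120.27399071]
 [238.3952444  174.92636798]
 [334.02744601 175.08913022]]
```

Request:
arm_command:
  steps:
    - [[0, -0.1, 0.01, 0, 0, 0, 0], [0, -0.06, 0.01, 0, 0, 0, 0], [0, 0, 0, 0.3, 0, 0, 0], [0, 0, 0, 0.2, 0, 0, 0], [0, 0, 0, 0, 0, 0, 0]]

```text
time_s: 29.6
eef_pos: [514.3, 442.7, 162.3]
ee_rot: [-0.001, 0.339, 0.941, -0.001]
force: [0.6, -0.2, -1.1]
grip_width: 0.507
grip_force: 41.2
```

```bash
python3 -c "
from h import *
p=C(-2,16.5,0)
go((p[0],p[1],95),yaw=140.4)
s=sense();im=capture('wrist')
print(wproj(s,[C(-42,y,35) for y in(90,88,44,42,-9.75,-11.75)]).round(1).tolist());print(wproj(s,[C(42,y,35) for y in(90,88,44,42)]).round(1).tolist())
g=cv2.cvtColor(im,cv2.COLOR_RGB2GRAY)
cv2.imwrite('pics/w10.png',im[:,:,::-1])
for c in(250,320):
  for r0,r1 in((80,130),(150,190)):print(c,r0,g[r0:r1,c-2:c+3].mean(1).astype(int).tolist())
for r in(140,150):print(r,'cols',g[r-1:r+2,215:245].mean(0).astype(int).tolist(),g[r-1:r+2,325:360].mean(0).astype(int).tolist())
"
```

```text
pos [514.3 442.7 162.3] yaw x 140.4 tilt 0.15 w 0.507 gf 41.2 F [ 0.6 -0.2 -1.1] t 29.6
turn z units 0.0
-> (np.float64(513.811683514702), np.float64(442.17646934530177), 95) units [-0.   -0.01  1.35]
[[228.9, 110.8], [229.0, 113.6], [231.9, 171.0], [232.0, 173.5], [235.1, 233.2], [235.2, 235.3]]
[[340.7, 110.9], [340.5, 113.7], [337.3, 171.2], [337.1, 173.6]]
250 80 [132, 129, 125, 123, 123, 124, 125, 126, 126, 128, 129, 129, 133, 133, 135, 137, 137, 135, 133, 132, 132, 132, 133, 135, 135, 134, 135, 137, 133, 123, 128, 136, 137, 137, 133, 117, 133, 142, 141, 142, 142, 141, 141, 141, 141, 141, 141, 141, 141, 141]
250 150 [139, 139, 139, 139, 139, 139, 139, 138, 139, 139, 139, 140, 134, 96, 60, 49, 51, 52, 52, 47, 72, 126, 140, 140, 138, 138, 137, 137, 138, 138, 138, 137, 138, 137, 138, 138, 137, 137, 137, 137]
320 80 [129, 132, 132, 131, 131, 132, 134, 136, 137, 137, 138, 136, 136, 132, 127, 123, 123, 124, 127, 130, 132, 132, 134, 133, 132, 131, 131, 131, 126, 112, 123, 135, 138, 137, 132, 125, 133, 139, 139, 139, 139, 140, 138, 139, 139, 139, 138, 139, 139, 138]
320 150 [139, 139, 139, 139, 140, 139, 139, 138, 140, 138, 139, 142, 135, 97, 59, 51, 52, 52, 51, 48, 75, 134, 156, 145, 139, 138, 139, 139, 138, 138, 139, 138, 139, 139, 138, 138, 138, 138, 138, 137]
140 cols [133, 133, 134, 133, 134, 135, 134, 135, 135, 136, 135, 137, 137, 137, 133, 123, 132, 137, 138, 138, 123, 77, 54, 52, 71, 117, 137, 138, 139, 138] [140, 140, 141, 141, 140, 140, 129, 75, 43, 41, 38, 63, 118, 136, 138, 138, 139, 131, 129, 130, 129, 129, 130, 131, 130, 129, 131, 130, 131, 131, 132, 132, 131, 131, 131]
150 cols [133, 130, 126, 124, 125, 122, 124, 125, 123, 124, 126, 125, 125, 126, 127, 124, 121, 133, 138, 142, 134, 87, 56, 54, 61, 98, 133, 140, 138, 139] [141, 142, 141, 140, 141, 135, 98, 57, 41, 43, 51, 91, 131, 139, 139, 135, 129, 138, 141, 142, 142, 141, 140, 140, 141, 140, 141, 140, 139, 135, 134, 134, 133, 131, 132]
```

Request:
arm_command:
  steps:
    - [[0, 0, -0.01, 0.4, 0, 0, 0], [0, 0, 0, 0.4, 0, 0, 0], [0, 0, 0, 0.25, 0, 0, 0], [0, 0, 0, 0.2, 0, 0, 0], [0, 0, 0, 0.1, 0, 0, 0], [0, 0, 0, 0, 0, 0, 0]]

```text
time_s: 30.4
eef_pos: [514.5, 442.6, 96.4]
ee_rot: [0.0, 0.339, 0.941, 0.0]
force: [0.6, -0.6, -1.3]
grip_width: 0.511
grip_force: 41.2
```

Request:
arm_command:
  steps:
    - [[0, 0, 0, 0.04, 0, 0, 0], [0, 0, 0, 0.02, 0, 0, 0], [0, 0, 0, 0, 0, 0, 0]]

```text
time_s: 30.78
eef_pos: [514.5, 442.5, 93.4]
ee_rot: [0.0, 0.339, 0.941, 0.0]
force: [-0.8, -0.6, -0.4]
grip_width: 0.515
grip_force: 41.2
```

Request:
arm_command:
  steps:
    - [[0, 0, 0, 0.05, 0, 0, 0], [0, 0, 0, 0, 0, 0, 0]]

```text
time_s: 31.02
eef_pos: [514.4, 442.5, 90.5]
ee_rot: [-0.0, 0.339, 0.941, -0.0]
force: [1.0, -0.1, -0.3]
grip_width: 0.506
grip_force: 41.2
```

Request:
arm_command:
  steps:
    - [[0, 0, 0, 0.03, 0, 0, 0], [0, 0, 0, 0, 0, 0, 0]]

```text
time_s: 31.28
eef_pos: [514.6, 442.6, 89.8]
ee_rot: [0.0, 0.339, 0.941, 0.0]
force: [-1.3, -0.6, 3.8]
grip_width: 0.513
grip_force: 41.5
```

Seated on the floor. Release and rise, then locate the cups and bottle.

Request:
arm_command:
  steps:
    - [[0.6, 0, 0, -0.01, 0, 0, 0], [0.75, 0, 0, 0, 0, 0, 0], [0.85, 0, 0, 0, 0, 0, 0], [0.85, 0, 0, 0, 0, 0, 0]]

```text
time_s: 31.78
eef_pos: [514.5, 442.6, 89.7]
ee_rot: [-0.0, 0.339, 0.941, -0.0]
force: [1.2, 0.4, 0.6]
grip_width: 0.849
grip_force: 0.0
```

Request:
arm_command:
  steps:
    - [[0.85, 0, 0, -0.4, 0, 0, 0], [0.85, 0, 0, -0.8, 0, 0, 0], [0.9, 0, 0, -0.9, 0, 0, 0], [1, 0, 0, -0.9, 0, 0, 0], [1, 0, 0, -0.9, 0, 0, 0], [1, 0, 0, -0.5, 0, 0, 0], [1, 0, 0, 0, 0, 0, 0]]

```text
time_s: 32.65
eef_pos: [514.8, 442.8, 311.5]
ee_rot: [0.001, 0.339, 0.941, 0.001]
force: [-0.2, 0.2, -0.8]
grip_width: 1.002
grip_force: 0.0
```

```bash
python3 -c "
from red import *
reds();print(C(-2,16.5,0));go((474.8,318.6,315),(474.8,318.6,210),yaw=140.4)"
```

```text
[116   0  39  32 385] pos@100 [311.2 437.1 100. ]
[   9   91   58   46 1257] pos@100 [307.5 297.7 100. ]
[260 159  42  43 885] pos@100 [514.6 441.1 100. ]
[513.81168351 442.17646935   0.        ]
pos [514.5 442.6 309.4] yaw x 140.4 tilt 0.01 w 0.999 gf 0.0 F [-0.6 -0.2  0.1] t 32.7
turn z units 0.0
-> (474.8, 318.6, 315) units [-0.97 -2.42 -0.11]
-> (474.8, 318.6, 210) units [ 0.  -0.   2.1]
```

Request:
arm_command:
  steps:
    - [[1, -0.1, -0.3, -0.1, 0, 0, 0], [1, -0.2, -0.5, 0, 0, 0, 0], [1, -0.22, -0.5, 0, 0, 0, 0], [1, -0.2, -0.5, 0, 0, 0, 0], [1, -0.15, -0.4, 0, 0, 0, 0], [1, -0.1, -0.22, 0, 0, 0, 0], [1, 0, 0, 0, 0, 0, 0]]

```text
time_s: 33.58
eef_pos: [474.7, 318.1, 314.1]
ee_rot: [-0.0, 0.339, 0.941, -0.0]
force: [-0.1, 0.6, 0.6]
grip_width: 1.002
grip_force: 0.0
```

```bash
python3 -c "
from h import *
go((474.8,318.6,210),yaw=140.4)
s=sense();im=capture('wrist');cv2.imwrite('pics/w11.png',im[:,:,::-1])
P=wproj(s,circ((474.8,318.6),25,259));c=wproj(s,[[474.8,318.6,259]])[0];print('pred',c,P.min(0),P.max(0))
g=cv2.cvtColor(im,cv2.COLOR_RGB2GRAY)
m=np.uint8(g>195);n,l,st,ce=cv2.connectedComponentsWithStats(m)
for i in range(1,n):
  if st[i,4]>400:print(st[i],ce[i])
print(g[int(c[1]),230:340:3].tolist());print(g[180:300:3,int(c[0])].tolist())
"
```

```text
pos [474.7 318.1 314.1] yaw x 140.4 tilt 0.06 w 1.002 gf 0.0 F [-0.1  0.6  0.6] t 33.58
turn z units -0.0
-> (474.8, 318.6, 210) units [0.   0.01 2.08]
pred [283.49861532 239.72174205] [242.87001437 200.97102432] [324.13475815 275.42231757]
[44, 42, 41, 97, 179, 191, 191, 191, 190, 193, 191, 193, 192, 192, 193, 191, 192, 190, 191, 193, 193, 192, 193, 192, 191, 191, 194, 193, 192, 191, 193, 176, 179, 179, 179, 178, 179]
[87, 89, 85, 87, 88, 88, 174, 183, 185, 190, 192, 191, 188, 190, 192, 193, 191, 192, 192, 192, 194, 194, 192, 191, 194, 194, 190, 192, 193, 191, 191, 176, 179, 88, 168, 110, 150, 65, 173, 167]
```

```bash
python3 -c "
from h import *
for f in('w1','w11'):
  g=cv2.cvtColor(cv2.imread(f'pics/{f}.png'),cv2.COLOR_BGR2GRAY)
  print(f,'row240',g[240,232:250].tolist(),g[240,315:335].tolist());print('col283 top',g[190:215,283].tolist(),'bot',g[262:285,283].tolist())
  e=cv2.Canny(cv2.GaussianBlur(g,(3,3),0),15,40)
"

```

```text
w1 row240 [180, 182, 181, 178, 163, 144, 134, 134, 140, 153, 181, 197, 196, 195, 195, 197, 197, 196] [196, 194, 195, 195, 196, 197, 195, 196, 195, 194, 193, 195, 193, 194, 193, 195, 195, 195, 195, 196]
col283 top [91, 90, 89, 92, 91, 89, 91, 89, 92, 135, 184, 199, 194, 167, 144, 174, 197, 198, 197, 194, 196, 194, 196, 195, 197] bot [197, 197, 197, 197, 198, 196, 197, 195, 196, 194, 195, 192, 185, 182, 180, 180, 184, 187, 191, 189, 191, 191, 195]
w11 row240 [46, 45, 46, 49, 45, 47, 47, 74, 121, 168, 181, 183, 190, 192, 189, 190, 192, 194] [191, 192, 190, 193, 192, 193, 191, 182, 177, 178, 178, 178, 177, 178, 178, 178, 176, 178, 179, 179]
col283 top [88, 91, 88, 87, 87, 88, 83, 112, 174, 192, 195, 183, 150, 159, 185, 189, 193, 190, 190, 192, 192, 191, 190, 191, 191] bot [192, 193, 193, 193, 191, 191, 191, 193, 191, 184, 179, 176, 176, 180, 179, 171, 135, 88, 83, 121, 168, 168, 124]
```

Request:
arm_command:
  steps:
    - [[1, 0, 0.01, 0.6, 0, 0, 0], [1, 0, 0, 0.6, 0, 0, 0], [1, 0, 0, 0.5, 0, 0, 0], [1, 0, 0, 0.38, 0, 0, 0], [1, 0, 0, 0, 0, 0, 0]]

```text
time_s: 34.25
eef_pos: [474.6, 319.1, 209.2]
ee_rot: [-0.001, 0.338, 0.941, -0.001]
force: [0.6, 0.3, 0.5]
grip_width: 1.001
grip_force: 0.0
```

Request:
arm_command:
  steps:
    - [[0, 0, 0, 0, 0, 0, 0], [0, 0, 0, 0, 0, 0, 0], [0, 0, 0, 0, 0, 0, 0], [0, 0, 0, 0, 0, 0, 0], [0, 0, 0, 0, 0, 0, 0], [0, 0, 0, 0, 0, 0, 0]]
  squeeze: 40

```text
time_s: 35.0
eef_pos: [475.7, 319.0, 212.4]
ee_rot: [0.001, 0.339, 0.941, 0.001]
force: [-0.7, -1.0, 5.8]
grip_width: 0.705
grip_force: 43.7
```

Request:
arm_command:
  steps:
    - [[0, 0, 0, -0.1, 0, 0, 0], [0, 0, 0, -0.2, 0, 0, 0], [0, 0, 0, -0.3, 0, 0, 0], [0, 0, 0, -0.3, 0, 0, 0], [0, 0, 0, -0.3, 0, 0, 0], [0, 0, 0, -0.1, 0, 0, 0], [0, 0, 0, 0, 0, 0, 0]]

```text
time_s: 35.88
eef_pos: [475.1, 318.8, 275.9]
ee_rot: [0.0, 0.339, 0.941, 0.0]
force: [0.4, 0.3, -1.6]
grip_width: 0.702
grip_force: 43.1
```

```bash
python3 -c "
from h import *
p=C(0,-50.5,0)
go((p[0],p[1],275),yaw=140.4)"
```

```text
pos [475.1 318.8 275.9] yaw x 140.4 tilt 0.01 w 0.702 gf 43.1 F [ 0.4  0.3 -1.6] t 35.88
turn z units 0.0
-> (np.float64(566.7109187601773), np.float64(401.01008851769114), 275) units [-0.36  2.43  0.02]
```

Request:
arm_command:
  steps:
    - [[0, -0.16, 0.1, 0, 0, 0, 0], [0, -0.2, 0.3, 0, 0, 0, 0], [0, 0, 0.45, 0, 0, 0, 0], [0, 0, 0.45, 0, 0, 0, 0], [0, 0, 0.45, 0, 0, 0, 0], [0, 0, 0.4, 0, 0, 0, 0], [0, 0, 0.28, 0, 0, 0, 0], [0, 0, 0, 0, 0, 0, 0]]

```text
time_s: 36.88
eef_pos: [566.9, 401.1, 274.3]
ee_rot: [-0.001, 0.338, 0.941, -0.001]
force: [-0.2, -0.1, -1.9]
grip_width: 0.704
grip_force: 43.3
```

```bash
python3 -c "
from h import *
p=C(0,-50.5,0)
go((p[0],p[1],212),yaw=140.4)
s=sense();im=capture('wrist');cv2.imwrite('pics/w12.png',im[:,:,::-1])
q=capture('scene');cv2.imwrite('pics/s12.png',q[:,:,::-1])
for y in(-47,-48,-49.75):
  P=wproj(s,circ(C(0,y,0)[:2],36.5,63));print('foot',y,P.min(0).round(1),P.max(0).round(1))
  P=proj('scene',circ(C(0,y,0)[:2],36.5,63));print('scene foot',P.min(0).round(1),P.max(0).round(1))
print('divider',wproj(s,[C(0,-9.75,35),C(0,-11.75,35)]).round(1).tolist())
g=cv2.cvtColor(im,cv2.COLOR_RGB2GRAY)
for c in(270,284,296):print(c,g[100:200,c].tolist())
G=cv2.cvtColor(q,cv2.COLOR_RGB2GRAY)
for y,z in((0,0),):
  P=proj('scene',[C(0,-49.75,70)])[0];r=int(P[1]);print('scene row',r,P,[ (c,int(v)) for c,v in enumerate(G[r,270:345],270)][::1])
"
```

```text
pos [566.9 401.1 274.3] yaw x 140.4 tilt 0.09 w 0.704 gf 43.3 F [-0.2 -0.1 -1.9] t 36.88
turn z units 0.0
-> (np.float64(566.7109187601773), np.float64(401.01008851769114), 212) units [ 0.   -0.    1.25]
foot -47 [248.4 141.6] [316.9 208.7]
scene foot [298.7 148.5] [331.4 169.4]
foot -48 [248.5 142.6] [316.9 209.5]
scene foot [299.2 148.5] [331.8 169.4]
foot -49.75 [248.5 144.3] [316.8 211. ]
scene foot [300.  148.5] [332.6 169.4]
divider [[282.7, 137.7], [282.7, 139.5]]
270 [81, 83, 85, 84, 82, 82, 86, 101, 114, 124, 129, 131, 135, 133, 133, 134, 134, 135, 136, 134, 116, 109, 123, 127, 124, 114, 104, 101, 108, 112, 104, 90, 84, 80, 83, 84, 82, 85, 86, 87, 76, 71, 96, 118, 125, 132, 148, 153, 169, 157, 150, 163, 170, 180, 157, 140, 172, 178, 167, 125, 117, 132, 141, 130, 127, 160, 169, 177, 137, 125, 164, 154, 144, 146, 140, 141, 139, 142, 164, 132, 122, 132, 138, 174, 179, 133, 115, 116, 158, 172, 143, 145, 125, 141, 175, 147, 135, 176, 197, 193]
284 [77, 75, 84, 112, 131, 134, 135, 137, 140, 142, 141, 136, 121, 98, 83, 82, 83, 86, 85, 85, 83, 84, 83, 80, 79, 83, 82, 78, 85, 105, 13
[... 989 characters left out ...]
1), (285, 42), (286, 39), (287, 42), (288, 43), (289, 42), (290, 46), (291, 44), (292, 51), (293, 55), (294, 62), (295, 78), (296, 90), (297, 105), (298, 113), (299, 116), (300, 118), (301, 140), (302, 150), (303, 126), (304, 124), (305, 125), (306, 110), (307, 105), (308, 101), (309, 107), (310, 98), (311, 97), (312, 90), (313, 91), (314, 98), (315, 104), (316, 109), (317, 107), (318, 108), (319, 113), (320, 117), (321, 105), (322, 112), (323, 125), (324, 142), (325, 161), (326, 147), (327, 115), (328, 101), (329, 119), (330, 137), (331, 140), (332, 109), (333, 114), (334, 116), (335, 119), (336, 122), (337, 123), (338, 113), (339, 74), (340, 66), (341, 68), (342, 68), (343, 68), (344, 67)]
```

Request:
arm_command:
  steps:
    - [[0, 0, 0, 0.25, 0, 0, 0], [0, 0, 0, 0.25, 0, 0, 0], [0, 0, 0, 0.1, 0, 0, 0], [0, 0, 0, 0, 0, 0, 0]]

```text
time_s: 37.48
eef_pos: [566.2, 400.8, 245.3]
ee_rot: [-0.0, 0.339, 0.941, -0.0]
force: [0.4, 1.2, -1.0]
grip_width: 0.703
grip_force: 43.3
```

Request:
arm_command:
  steps:
    - [[0, 0, 0, 0.1, 0, 0, 0], [0, 0, 0, 0.08, 0, 0, 0], [0, 0, 0, 0, 0, 0, 0]]

```text
time_s: 37.85
eef_pos: [566.3, 400.9, 236.4]
ee_rot: [-0.0, 0.339, 0.941, -0.0]
force: [0.1, -0.2, -0.9]
grip_width: 0.7
grip_force: 43.3
```

Request:
arm_command:
  steps:
    - [[0, 0, 0, 0.15, 0, 0, 0], [0, 0, 0, 0.15, 0, 0, 0], [0, 0, 0, 0.06, 0, 0, 0], [0, 0, 0, 0, 0, 0, 0]]

```text
time_s: 38.35
eef_pos: [566.3, 400.9, 218.5]
ee_rot: [-0.0, 0.339, 0.941, -0.0]
force: [0.7, 0.6, -0.2]
grip_width: 0.699
grip_force: 43.3
```

Request:
arm_command:
  steps:
    - [[0, 0, 0, 0.04, 0, 0, 0], [0, 0, 0, 0, 0, 0, 0]]

```text
time_s: 38.6
eef_pos: [566.4, 401.0, 216.8]
ee_rot: [0.0, 0.339, 0.941, 0.0]
force: [0.4, 0.8, -2.1]
grip_width: 0.706
grip_force: 43.3
```

Request:
arm_command:
  steps:
    - [[0, 0, 0, 0.03, 0, 0, 0], [0, 0, 0, 0, 0, 0, 0]]

```text
time_s: 38.85
eef_pos: [566.4, 401.0, 215.5]
ee_rot: [0.0, 0.339, 0.941, 0.0]
force: [0.5, -0.4, 0.5]
grip_width: 0.705
grip_force: 43.5
```

Request:
arm_command:
  steps:
    - [[0, 0, 0, 0.01, 0, 0, 0], [0.75, 0, 0, 0, 0, 0, 0], [0.85, 0, 0, 0, 0, 0, 0], [1, 0, 0, 0, 0, 0, 0], [1, 0, 0, 0, 0, 0, 0]]

```text
time_s: 39.48
eef_pos: [566.4, 401.0, 214.7]
ee_rot: [-0.0, 0.339, 0.941, -0.0]
force: [-0.1, -0.1, 0.6]
grip_width: 1.001
grip_force: 0.0
```

Request:
arm_command:
  steps:
    - [[1, 0, 0, -0.3, 0, 0, 0], [1, 0, 0, -0.6, 0, 0, 0], [1, 0, 0, -0.6, 0, 0, 0], [1, 0, 0, -0.5, 0, 0, 0], [1, 0, 0, 0, 0, 0, 0]]

```text
time_s: 40.1
eef_pos: [566.7, 401.1, 317.6]
ee_rot: [0.002, 0.339, 0.941, 0.002]
force: [0.3, -0.3, -0.1]
grip_width: 1.003
grip_force: 0.0
```

```bash
python3 -c "
from red import *
reds();go((376.6,399.8,314),yaw=140.4)
s=sense();im=capture('wrist');cv2.imwrite('pics/w13.png',im[:,:,::-1])
g=cv2.cvtColor(im,cv2.COLOR_RGB2GRAY)
print(g[190:210,283].tolist(),g[264:285,283].tolist())
"
```

```text
[   0   13   55   54 1402] pos@100 [309.6 300.7 100. ]
[258  93  43  45 908] pos@100 [514.6 440.8 100. ]
pos [566.5 401.  315.5] yaw x 140.4 tilt 0.1 w 1.002 gf 0.0 F [ 0.2  0.6 -1. ] t 40.15
turn z units 0.0
-> (376.6, 399.8, 314) units [ 2.91 -2.44  0.02]
[89, 91, 88, 89, 89, 91, 90, 85, 98, 144, 185, 199, 188, 154, 164, 186, 193, 196, 194, 196] [196, 196, 196, 192, 195, 196, 193, 195, 192, 192, 192, 189, 192, 192, 194, 194, 193, 195, 194, 193, 192]
```

Request:
arm_command:
  steps:
    - [[0.9, 0.3, -0.3, 0, 0, 0, 0], [0.8, 0.45, -0.35, 0, 0, 0, 0], [0.7, 0.5, -0.4, 0, 0, 0, 0], [0.6, 0.5, -0.4, 0, 0, 0, 0], [0.6, 0.5, -0.4, 0, 0, 0, 0], [0.6, 0.4, -0.35, 0, 0, 0, 0], [0.6, 0.26, -0.24, 0, 0, 0, 0], [0.6, 0, 0, 0, 0, 0, 0]]

```text
time_s: 41.2
eef_pos: [375.6, 399.6, 314.2]
ee_rot: [-0.0, 0.338, 0.941, -0.001]
force: [0.5, -0.1, 0.3]
grip_width: 0.602
grip_force: 0.0
```

```bash
python3 -c "
from h import *
go((376.6,399.8,230.5),yaw=140.4)
s=sense();im=capture('wrist');cv2.imwrite('pics/w14.png',im[:,:,::-1])
P=wproj(s,circ((376.6,399.8),10.5,245));print(P.min(0),P.max(0))
g=cv2.cvtColor(im,cv2.COLOR_RGB2GRAY)
m=np.uint8(g[150:290,230:340]<50);ys,xs=np.nonzero(m);print(xs.min()+230,xs.max()+230,ys.min()+150,ys.max()+150)
print('row',int(P[:,1].mean()),g[int(P[:,1].mean()),255:315].tolist());print(g[170:270,284].tolist())
"
```

```text
pos [375.6 399.6 314.2] yaw x 140.5 tilt 0.07 w 0.602 gf 0.0 F [ 0.5 -0.1  0.3] t 41.2
turn z units 0.01
-> (376.6, 399.8, 230.5) units [-0.01  0.02  1.67]
[268.01723753 217.10265821] [299.94986016 246.58486283]
230 339 153 289
row 232 [130, 130, 132, 132, 130, 124, 124, 123, 125, 126, 129, 126, 111, 66, 23, 13, 19, 20, 14, 22, 15, 17, 15, 19, 24, 24, 32, 38, 37, 25, 13, 22, 18, 14, 19, 19, 18, 16, 16, 12, 34, 67, 108, 122, 122, 121, 120, 124, 123, 122, 121, 122, 121, 123, 125, 127, 126, 127, 129, 123]
[2, 6, 10, 0, 2, 12, 8, 10, 11, 10, 10, 4, 13, 13, 7, 9, 13, 14, 9, 7, 3, 7, 16, 8, 2, 3, 4, 6, 10, 5, 1, 11, 11, 3, 2, 5, 1, 3, 8, 8, 9, 19, 8, 18, 18, 22, 19, 19, 12, 15, 15, 18, 18, 27, 19, 21, 21, 20, 21, 23, 24, 25, 25, 17, 19, 23, 23, 15, 15, 30, 69, 126, 139, 135, 129, 132, 133, 134, 136, 133, 134, 138, 139, 135, 130, 131, 134, 142, 139, 136, 139, 141, 143, 143, 144, 142, 143, 144, 143, 144]
```

Request:
arm_command:
  steps:
    - [[0.6, 0.04, 0.02, 0.4, 0, 0, 0], [0.6, 0, 0, 0.5, 0, 0, 0], [0.6, 0, 0, 0.4, 0, 0, 0], [0.6, 0, 0, 0.3, 0, 0, 0], [0.6, 0, 0, 0.06, 0, 0, 0], [0.6, 0, 0, 0, 0, 0, 0]]

```text
time_s: 42.0
eef_pos: [375.9, 401.7, 232.1]
ee_rot: [0.0, 0.339, 0.941, 0.0]
force: [-0.2, 0.6, -0.0]
grip_width: 0.602
grip_force: 0.0
```

Request:
arm_command:
  steps:
    - [[0, 0, 0, 0, 0, 0, 0], [0, 0, 0, 0, 0, 0, 0], [0, 0, 0, 0, 0, 0, 0], [0, 0, 0, 0, 0, 0, 0], [0, 0, 0, 0, 0, 0, 0], [0, 0, 0, 0, 0, 0, 0]]
  squeeze: 60

```text
time_s: 42.75
eef_pos: [375.7, 401.8, 232.5]
ee_rot: [0.0, 0.339, 0.941, 0.0]
force: [-0.9, -1.5, 5.4]
grip_width: 0.219
grip_force: 59.0
```

Request:
arm_command:
  steps:
    - [[0, 0, 0, -0.05, 0, 0, 0], [0, 0, 0, -0.2, 0, 0, 0], [0, 0, 0, -0.3, 0, 0, 0], [0, 0, 0, -0.3, 0, 0, 0], [0, 0, 0, -0.3, 0, 0, 0], [0, 0, 0, -0.15, 0, 0, 0], [0, 0, 0, 0, 0, 0, 0]]

```text
time_s: 43.62
eef_pos: [375.7, 401.7, 297.2]
ee_rot: [0.0, 0.339, 0.941, 0.0]
force: [-0.4, -0.6, -3.0]
grip_width: 0.221
grip_force: 58.8
```

```bash
python3 -c "
from h import *
p=C(0,66,0)
go((p[0],p[1],295),yaw=140.4)"
```

```text
pos [375.7 401.7 297.2] yaw x 140.4 tilt 0.04 w 0.221 gf 58.8 F [-0.4 -0.6 -3. ] t 43.62
turn z units 0.0
-> (np.float64(476.9461259767979), np.float64(475.2699833234135), 295) units [-0.62  2.42  0.05]
```

Request:
arm_command:
  steps:
    - [[0, -0.02, 0.2, 0, 0, 0, 0], [0, -0.1, 0.42, 0, 0, 0, 0], [0, -0.12, 0.5, 0, 0, 0, 0], [0, -0.12, 0.5, 0, 0, 0, 0], [0, -0.12, 0.45, 0, 0, 0, 0], [0, -0.1, 0.25, 0, 0, 0, 0], [0, -0.04, 0.1, 0, 0, 0, 0], [0, 0, 0, 0, 0, 0, 0]]

```text
time_s: 44.62
eef_pos: [476.7, 475.2, 296.1]
ee_rot: [-0.0, 0.339, 0.941, -0.0]
force: [0.1, -0.3, -2.8]
grip_width: 0.221
grip_force: 58.9
```

```bash
python3 -c "
from h import *
p=C(0,66,0)
go((p[0],p[1],235.5),yaw=140.4)
s=sense();im=capture('wrist');cv2.imwrite('pics/w15.png',im[:,:,::-1])
q=capture('scene');cv2.imwrite('pics/s15.png',q[:,:,::-1])
for y in(64,66,68):
  P=wproj(s,circ(C(0,y,0)[:2],18,64));Q=proj('scene',circ(C(0,y,0)[:2],18,100));print('foot',y,P.min(0).round(1),P.max(0).round(1),'scene z100',Q.min(0).round(1),Q.max(0).round(1))
P=wproj(s,circ(C(0,66,0)[:2],10.5,309));print('cap',P.min(0).round(1),P.max(0).round(1))
print('wall',wproj(s,[C(0,88,35),C(0,44,35)]).round(1).tolist())
g=cv2.cvtColor(im,cv2.COLOR_RGB2GRAY);print(g[60:200,284].tolist())
G=cv2.cvtColor(q,cv2.COLOR_RGB2GRAY);r=int(proj('scene',[C(0,66,100)])[0,1]);print(r,G[r,235:290].tolist())
"
```

```text
pos [476.7 475.2 296.1] yaw x 140.4 tilt 0.05 w 0.221 gf 58.9 F [ 0.1 -0.3 -2.8] t 44.62
turn z units 0.0
-> (np.float64(476.9461259767979), np.float64(475.2699833234135), 235.5) units [-0.    0.01  1.21]
foot 64 [267.  161.2] [298.7 192.3] scene z100 [256.8 141.2] [273.4 151.5]
foot 66 [266.9 159.4] [298.7 190.6] scene z100 [255.9 141.2] [272.4 151.5]
foot 68 [266.9 157.6] [298.8 188.9] scene z100 [254.9 141.2] [271.5 151.5]
cap [258.1 286.2] [308.3 328.7]
wall [[282.9, 151.7], [282.8, 187.4]]
[146, 140, 142, 139, 140, 142, 136, 138, 135, 142, 142, 140, 143, 143, 143, 137, 135, 133, 133, 136, 140, 145, 145, 145, 149, 151, 153, 149, 145, 145, 144, 147, 148, 148, 149, 154, 152, 150, 152, 153, 152, 143, 131, 131, 134, 141, 142, 144, 145, 142, 145, 145, 144, 143, 147, 144, 144, 137, 129, 131, 132, 135, 132, 131, 134, 136, 135, 134, 134, 137, 138, 139, 132, 126, 124, 127, 128, 130, 134, 137, 135, 132, 131, 132, 140, 135, 101, 64, 47, 72, 126, 140, 147, 144, 143, 142, 142, 143, 144, 143, 142, 144, 142, 144, 139, 94, 39, 9, 3, 1, 4, 0, 5, 7, 0, 9, 9, 0, 0, 6, 1, 9, 1, 9, 4, 7, 3, 9, 4, 5, 15, 4, 12, 2, 9, 3, 11, 3, 2, 7]
146 [124, 122, 121, 122, 120, 120, 121, 117, 113, 112, 117, 116, 117, 113, 108, 108, 110, 110, 112, 111, 108, 94, 56, 35, 29, 28, 28, 31, 31, 29, 29, 27, 25, 28, 30, 28, 31, 31, 66, 97, 100, 84, 64, 62, 74, 80, 80, 86, 92, 99, 110, 114, 114, 107, 107]
```

Request:
arm_command:
  steps:
    - [[0, 0.03, 0, 0.2, 0, 0, 0], [0, 0, 0, 0.25, 0, 0, 0], [0, 0, 0, 0.06, 0, 0, 0], [0, 0, 0, 0, 0, 0, 0]]

```text
time_s: 45.22
eef_pos: [475.4, 476.1, 271.1]
ee_rot: [-0.0, 0.339, 0.941, -0.0]
force: [-0.4, 0.2, -2.7]
grip_width: 0.223
grip_force: 58.9
```

```bash
python3 -c "
from h import *
go()
s=sense();im=capture('wrist');cv2.imwrite('pics/w16.png',im[:,:,::-1]);q=capture('scene')
z=s['eef_pos'][2]-232.5
for y in(62,66):
  P=wproj(s,circ(C(0,y,0)[:2],18,z));Q=proj('scene',circ(C(0,y,0)[:2],18,z+20));print('foot',y,z,P.min(0).round(1),P.max(0).round(1),'scene',Q.min(0).round(1),Q.max(0).round(1))
print('wall',wproj(s,[C(0,88,35),C(0,44,35)]).round(1).tolist())
g=cv2.cvtColor(im,cv2.COLOR_RGB2GRAY);print(g[130:190,284].tolist())
G=cv2.cvtColor(q,cv2.COLOR_RGB2GRAY);r=int(Q.mean(0)[1]);print(r,G[r,235:290].tolist())
"
```

```text
pos [475.4 476.1 271.1] yaw x 140.4 tilt 0.03 w 0.223 gf 58.9 F [-0.4  0.2 -2.7] t 45.23
foot 62 38.558574693564196 [267.1 164.3] [298.7 195.1] scene [258.4 155.9] [274.4 166.2]
foot 66 38.558574693564196 [267.  160.7] [298.8 191.8] scene [256.6 155.9] [272.7 166.3]
wall [[282.9, 156.6], [282.9, 194.3]]
[135, 132, 136, 137, 138, 138, 128, 124, 125, 126, 128, 133, 137, 136, 136, 130, 133, 135, 135, 134, 111, 69, 49, 57, 94, 132, 140, 138, 143, 144, 142, 141, 143, 146, 140, 99, 48, 14, 8, 2, 2, 8, 3, 1, 10, 5, 4, 13, 8, 1, 5, 9, 2, 7, 6, 4, 4, 0, 11, 0]
160 [122, 119, 118, 119, 117, 115, 114, 114, 116, 115, 111, 107, 108, 111, 113, 113, 114, 112, 112, 117, 106, 61, 47, 33, 32, 29, 31, 36, 30, 32, 31, 29, 29, 30, 30, 29, 30, 34, 67, 84, 58, 59, 85, 102, 75, 72, 72, 75, 76, 74, 76, 77, 79, 80, 81]
```

```bash
python3 -c "
from h import *
q=capture('scene');cv2.imwrite('pics/s16.png',q[:,:,::-1]);G=cv2.cvtColor(q,cv2.COLOR_RGB2GRAY).astype(int)
for h in(10,20,50,80,110,140,155):
  Q=proj('scene',circ(C(0,66,0)[:2],18,38.5+h));r=int(round(Q[:,1].mean()))
  row=G[r,240:290];print(h,r,'pred66',Q.min(0)[0].round(1),Q.max(0)[0].round(1),row[8:42].tolist())
u=proj('scene',[C(0,67,60),C(0,66,60)]);print(u[0]-u[1])
# caddy near wall side check: row just in front wall face
P=proj('scene',[C(-42,89.75,20),C(-42,-89.75,20)]);print(P)
r=int(P[0,1]);print(G[r,243:265].tolist());r=int(P[1,1]);print(G[r,310:330].tolist())
s=sense();g=cv2.cvtColor(cv2.imread('pics/w16.png'),cv2.COLOR_BGR2GRAY)
print(wproj(s,[C(-30,90,35),C(-30,88,35),C(-30,44,35),C(-30,42,35)]).round(1).tolist());c=int(wproj(s,[C(-30,66,35)])[0,0]);print(c,g[140:215,c].tolist())
"
```

```text
10 164 pred66 256.8 272.7 [111, 112, 110, 109, 108, 112, 121, 111, 62, 49, 35, 31, 30, 33, 34, 28, 32, 30, 32, 26, 30, 31, 33, 27, 36, 67, 79, 52, 53, 53, 54, 59, 59, 62]
20 161 pred66 256.6 272.7 [109, 112, 115, 111, 109, 112, 116, 103, 63, 46, 31, 33, 31, 29, 32, 31, 30, 28, 27, 30, 32, 31, 31, 30, 37, 67, 84, 59, 55, 70, 94, 101, 80, 72]
50 150 pred66 256.1 272.5 [107, 109, 112, 112, 113, 114, 111, 108, 90, 45, 33, 36, 50, 61, 64, 64, 63, 59, 62, 64, 62, 62, 59, 53, 54, 84, 107, 112, 100, 65, 46, 44, 45, 39]
80 139 pred66 255.5 272.3 [56, 54, 55, 57, 55, 55, 54, 47, 25, 29, 30, 44, 63, 64, 65, 63, 63, 59, 60, 59, 61, 57, 51, 51, 52, 55, 56, 56, 55, 54, 54, 59, 66, 73]
110 128 pred66 254.9 272.2 [115, 112, 110, 115, 114, 111, 91, 45, 30, 27, 29, 25, 26, 29, 22, 26, 24, 27, 28, 30, 28, 45, 54, 69, 89, 109, 109, 107, 108, 111, 109, 108, 106, 100]
140 115 pred66 254.3 272.0 [54, 52, 53, 53, 52, 48, 28, 29, 24, 25, 23, 23, 26, 26, 22, 25, 22, 19, 19, 21, 21, 21, 24, 39, 51, 54, 53, 53, 53, 54, 54, 54, 52, 51]
155 109 pred66 253.9 271.9 [53, 52, 52, 52, 52, 44, 22, 28, 22, 25, 23, 24, 22, 23, 22, 22, 23, 28, 21, 22, 24, 29, 40, 50, 51, 51, 53, 54, 53, 54, 53, 55, 54, 51]
[-0.44666314  0.00731268]
[[254.49338298 186.60217396]
 [334.42846354 185.17718965]]
[112, 110, 109, 107, 108, 109, 113, 111, 111, 111, 101, 74, 55, 56, 54, 54, 54, 56, 54, 55, 54, 56]
[59, 57, 58, 57, 56, 55, 58, 54, 57, 59, 57, 54, 57, 55, 59, 57, 58, 59, 59, 59]
[[255.8, 154.6], [255.8, 156.3], [256.8, 194.0], [256.8, 195.6]]
256 [140, 137, 137, 134, 136, 135, 136, 137, 139, 135, 107, 67, 50, 57, 91, 130, 146, 152, 144, 137, 137, 135, 136, 137, 137, 138, 137, 137, 138, 136, 140, 138, 136, 141, 138, 138, 140, 137, 139, 142, 137, 143, 141, 135, 141, 142, 136, 99, 61, 50, 51, 47, 47, 75, 132, 142, 143, 140, 139, 142, 142, 140, 142, 141, 141, 142, 143, 142, 143, 142, 146, 145, 145, 141, 137]
```

Request:
arm_command:
  steps:
    - [[0, 0.03, 0, 0, 0, 0, 0], [0, 0, 0, 0.08, 0, 0, 0], [0, 0, 0, 0.08, 0, 0, 0], [0, 0, 0, 0, 0, 0, 0]]

```text
time_s: 45.88
eef_pos: [474.2, 477.0, 262.7]
ee_rot: [-0.0, 0.339, 0.941, -0.0]
force: [0.2, 0.6, -2.2]
grip_width: 0.218
grip_force: 58.9
```

Request:
arm_command:
  steps:
    - [[0, 0, 0, 0.08, 0, 0, 0], [0, 0, 0, 0.08, 0, 0, 0], [0, 0, 0, 0, 0, 0, 0]]

```text
time_s: 46.25
eef_pos: [474.2, 477.0, 254.8]
ee_rot: [-0.0, 0.339, 0.941, -0.0]
force: [-0.1, 0.5, -2.6]
grip_width: 0.223
grip_force: 58.9
```

Request:
arm_command:
  steps:
    - [[0, 0, 0, 0.12, 0, 0, 0], [0, 0, 0, 0.12, 0, 0, 0], [0, 0, 0, 0.08, 0, 0, 0], [0, 0, 0, 0, 0, 0, 0]]

```text
time_s: 46.75
eef_pos: [474.2, 477.0, 238.8]
ee_rot: [-0.0, 0.339, 0.941, -0.0]
force: [-0.3, 1.1, -2.3]
grip_width: 0.221
grip_force: 58.9
```

Request:
arm_command:
  steps:
    - [[0, 0, 0, 0.04, 0, 0, 0], [0, 0, 0, 0, 0, 0, 0]]

```text
time_s: 47.0
eef_pos: [474.3, 477.1, 237.2]
ee_rot: [-0.0, 0.339, 0.941, -0.0]
force: [0.1, -0.3, -2.5]
grip_width: 0.221
grip_force: 58.9
```

Request:
arm_command:
  steps:
    - [[0, 0, 0, 0.03, 0, 0, 0], [0, 0, 0, 0, 0, 0, 0]]

```text
time_s: 47.25
eef_pos: [474.3, 477.1, 235.8]
ee_rot: [-0.0, 0.339, 0.941, -0.0]
force: [0.7, -0.0, -3.6]
grip_width: 0.223
grip_force: 58.9
```

Request:
arm_command:
  steps:
    - [[0, 0, 0, 0.04, 0, 0, 0], [0, 0, 0, 0, 0, 0, 0]]

```text
time_s: 47.5
eef_pos: [474.6, 477.3, 235.5]
ee_rot: [0.001, 0.339, 0.941, 0.001]
force: [-1.2, -1.1, 7.1]
grip_width: 0.22
grip_force: 59.9
```

Request:
arm_command:
  steps:
    - [[0, 0, 0, -0.02, 0, 0, 0], [0.3, 0, 0, 0, 0, 0, 0], [0.4, 0, 0, 0, 0, 0, 0], [0.6, 0, 0, 0, 0, 0, 0], [0.6, 0, 0, 0, 0, 0, 0]]

```text
time_s: 48.12
eef_pos: [474.3, 477.1, 234.7]
ee_rot: [-0.0, 0.339, 0.941, -0.0]
force: [-0.3, -0.1, 0.2]
grip_width: 0.602
grip_force: 0.0
```

Request:
arm_command:
  steps:
    - [[0.6, 0, 0, -0.3, 0, 0, 0], [0.6, 0, 0, -0.6, 0, 0, 0], [0.6, 0, 0, -0.6, 0, 0, 0], [0.6, 0, 0, -0.3, 0, 0, 0], [0.6, 0, 0, 0, 0, 0, 0]]

```text
time_s: 48.75
eef_pos: [474.5, 477.2, 326.8]
ee_rot: [0.001, 0.339, 0.941, 0.001]
force: [-0.3, -1.2, -0.7]
grip_width: 0.598
grip_force: 0.0
```

Request:
arm_command:
  steps:
    - [[0.6, 0.3, -0.4, 0, 0, 0, 0], [0.6, 0.5, -0.6, 0, 0, 0, 0], [0.6, 0.6, -0.7, 0, 0, 0, 0], [0.6, 0.6, -0.7, 0, 0, 0, 0], [0.6, 0.6, -0.7, 0, 0, 0, 0], [0.6, 0.4, -0.4, 0, 0, 0, 0], [0.6, 0, 0, 0, 0, 0, 0], [0.6, 0, 0, 0, 0, 0, 0]]

```text
time_s: 49.75
eef_pos: [247.8, 437.8, 324.5]
ee_rot: [0.0, 0.339, 0.941, -0.0]
force: [-0.6, -0.3, 0.1]
grip_width: 0.599
grip_force: 0.0
```

```bash
python3 -c "
from red import *
go();reds()
q=capture('scene');cv2.imwrite('pics/s17.png',q[:,:,::-1]);t=capture('top');cv2.imwrite('pics/t17.png',t[:,:,::-1])
G=cv2.cvtColor(q,cv2.COLOR_RGB2GRAY).astype(int)
def edges(z,y,r,a,b):
  Q=proj('scene',circ(C(0,y,0)[:2],r,z));rr=int(round(Q[:,1].mean()));print(z,rr,'pred',Q.min(0)[0].round(1),Q.max(0)[0].round(1),G[rr,a:b].tolist())
for z in(60,120,155,235):edges(z,66,18 if z<200 else 10.5,246,280)
for z in(100,150,180,250):edges(z,-49.75,31 if z<190 else 26,292,340)
for nm,im in(('scene',q),('top',t)):
  h=cv2.cvtColor(im,cv2.COLOR_RGB2HSV);m=((h[...,0]<6)|(h[...,0]>174))&(h[...,1]>110)&(h[...,2]>50)
  n,l,st,ce=cv2.connectedComponentsWithStats(m.astype(np.uint8));print(nm,[(st[i].tolist(),) for i in range(1,n) if st[i,4]>60])
  Pc=proj(nm,[C(0,16.25,96),T(0,57,96)]);print(Pc.round(1).tolist())
d=cv2.absdiff(q[:,:,::-1],cv2.imread('pics/scene0.png')).max(2);print('jars diff',d[165:245,178:222].mean(),(d[165:245,178:222]>40).sum())
"
```

```text
pos [247.8 437.8 324.5] yaw x 140.4 tilt 0.02 w 0.599 gf 0.0 F [-0.6 -0.3  0.1] t 49.75
[230 264  14  37 327] pos@100 [314.5 308.4 100. ]
60 160 pred 256.6 272.6 [109, 109, 114, 112, 115, 115, 113, 114, 119, 104, 54, 34, 30, 43, 57, 58, 55, 56, 53, 55, 59, 61, 63, 60, 57, 57, 58, 76, 82, 58, 59, 87, 103, 77]
120 139 pred 255.5 272.3 [59, 57, 57, 54, 58, 57, 54, 55, 48, 33, 32, 29, 30, 28, 29, 29, 28, 28, 27, 26, 28, 24, 28, 25, 31, 40, 54, 56, 56, 55, 57, 57, 55, 57]
155 125 pred 254.8 272.1 [55, 52, 57, 55, 54, 58, 58, 45, 31, 25, 29, 28, 25, 25, 25, 26, 27, 27, 26, 25, 24, 24, 23, 27, 38, 56, 56, 54, 55, 56, 54, 56, 54, 54]
235 90 pred 256.9 267.7 [55, 53, 51, 53, 52, 50, 52, 41, 26, 20, 24, 22, 21, 22, 21, 18, 26, 25, 35, 51, 52, 52, 53, 52, 52, 51, 52, 53, 52, 52, 51, 53, 53, 51]
100 145 pred 303.1 331.7 [102, 89, 81, 83, 75, 83, 101, 114, 124, 125, 143, 151, 117, 105, 104, 96, 98, 117, 129, 126, 131, 113, 103, 102, 107, 108, 106, 103, 108, 115, 124, 141, 162, 150, 126, 115, 103, 115, 128, 111, 98, 111, 117, 115, 114, 103, 73, 66]
150 126 pred 304.1 333.9 [56, 57, 57, 59, 57, 57,
[... 186 characters left out ...]
, 67, 68]
180 114 pred 304.8 335.3 [57, 54, 54, 57, 56, 57, 56, 55, 58, 87, 120, 147, 170, 156, 139, 153, 151, 119, 89, 82, 83, 82, 82, 79, 82, 83, 82, 84, 85, 87, 84, 83, 81, 82, 82, 80, 82, 91, 110, 128, 120, 123, 143, 154, 113, 74, 66, 69]
250 83 pred 309.1 336.3 [54, 54, 52, 54, 53, 54, 53, 55, 54, 58, 55, 56, 56, 57, 56, 59, 64, 78, 81, 83, 96, 125, 153, 168, 170, 172, 174, 176, 175, 179, 178, 179, 178, 179, 176, 174, 175, 171, 156, 131, 115, 84, 68, 67, 64, 71, 72, 69]
scene [([278, 138, 19, 19, 227],), ([242, 222, 24, 25, 271],)]
[[287.0, 147.4], [254.0, 235.6]]
top [([223, 140, 27, 27, 324],), ([310, 264, 27, 26, 311],)]
[[233.6, 153.6], [322.8, 277.4]]
jars diff 1.9860795454545455 0
```

Request:
arm_command:
  steps:
    - [[0.6, 0, 0, 0, 0, 0, 0], [0.6, 0, 0, 0, 0, 0, 0], [0.6, 0, 0, 0, 0, 0, 0], [0.6, 0, 0, 0, 0, 0, 0], [0.6, 0, 0, 0, 0, 0, 0], [0.6, 0, 0, 0, 0, 0, 0], [0.6, 0, 0, 0, 0, 0, 0], [0.6, 0, 0, 0, 0, 0, 0]]

```text
time_s: 50.9
eef_pos: [247.1, 437.8, 324.8]
ee_rot: [-0.0, 0.339, 0.941, -0.0]
force: [0.2, 0.5, -0.1]
grip_width: 0.603
grip_force: 0.0
```

```bash
python3 -c "
from h import *
q=capture('scene');cv2.imwrite('pics/s18.png',q[:,:,::-1]);G=cv2.cvtColor(q,cv2.COLOR_RGB2GRAY).astype(int)
A=cv2.cvtColor(cv2.imread('pics/s17.png'),cv2.COLOR_BGR2GRAY).astype(int)
B=cv2.cvtColor(cv2.imread('pics/scene1.png'),cv2.COLOR_BGR2GRAY).astype(int)
for r in(90,125,139,160):print(r,G[r,246:280].tolist(),'\n  t1.6:',B[r,246:280].tolist())
d=abs(G-A);print('motion',(d[60:300,180:370]>25).sum())
"
```

```text
90 [52, 53, 51, 53, 51, 53, 51, 42, 19, 20, 22, 21, 21, 23, 22, 19, 24, 23, 37, 50, 53, 54, 51, 52, 51, 51, 53, 51, 52, 52, 51, 52, 52, 52] 
  t1.6: [52, 54, 51, 51, 53, 51, 51, 51, 44, 26, 25, 16, 19, 20, 18, 20, 20, 21, 20, 33, 49, 52, 53, 51, 50, 50, 52, 52, 52, 51, 51, 52, 52, 52]
125 [56, 55, 55, 55, 55, 57, 55, 44, 27, 28, 28, 25, 25, 26, 21, 27, 30, 27, 27, 26, 25, 26, 28, 30, 40, 52, 55, 55, 53, 54, 57, 55, 54, 52] 
  t1.6: [55, 56, 56, 55, 52, 53, 55, 49, 28, 28, 28, 26, 24, 27, 28, 24, 27, 29, 24, 18, 24, 20, 21, 25, 29, 39, 53, 55, 55, 51, 54, 53, 54, 56]
139 [57, 58, 56, 54, 55, 55, 56, 56, 48, 30, 30, 30, 31, 29, 30, 27, 26, 26, 28, 25, 29, 26, 27, 29, 33, 44, 55, 57, 55, 55, 56, 56, 58, 57] 
  t1.6: [57, 58, 57, 56, 57, 56, 57, 55, 50, 33, 30, 30, 27, 26, 26, 26, 27, 27, 30, 26, 27, 24, 27, 26, 28, 41, 56, 56, 56, 55, 51, 54, 54, 56]
160 [109, 111, 110, 113, 112, 116, 112, 111, 117, 103, 53, 31, 32, 43, 57, 59, 57, 55, 54, 58, 57, 61, 63, 61, 62, 57, 57, 75, 85, 59, 61, 86, 103, 76] 
  t1.6: [110, 108, 111, 114, 113, 114, 113, 111, 116, 104, 56, 31, 31, 36, 52, 61, 61, 58, 54, 51, 46, 50, 54, 56, 58, 55, 58, 74, 84, 62, 81, 96, 73, 69]
motion 0
```

```bash
python3 -c "
from h import *
t=cv2.imread('pics/t17.png');g=cv2.cvtColor(t,cv2.COLOR_BGR2GRAY)
print('pred cap top',proj('top',[C(0,66,245)]))
c=proj('top',circ(C(0,66,0)[:2],10.5,245));print(c.min(0),c.max(0))
for r in range(148,176,2):print(r,g[r,186:226].tolist())
"
```

```text
pred cap top [[201.50907085 160.31710465]]
[193.84638135 152.73236084] [209.17180261 167.89953885]
148 [130, 130, 128, 126, 128, 131, 133, 132, 132, 133, 134, 137, 137, 136, 134, 132, 133, 136, 139, 142, 142, 141, 141, 140, 140, 140, 141, 143, 144, 142, 139, 136, 121, 85, 57, 53, 67, 81, 91, 97]
150 [131, 130, 129, 129, 128, 127, 128, 131, 133, 133, 133, 133, 135, 136, 137, 135, 133, 132, 133, 136, 138, 141, 142, 141, 141, 141, 140, 137, 133, 133, 123, 92, 61, 52, 65, 95, 110, 102, 95, 97]
152 [133, 131, 130, 130, 129, 129, 128, 127, 129, 132, 133, 133, 132, 133, 135, 137, 136, 135, 133, 132, 132, 136, 139, 141, 142, 141, 140, 138, 132, 106, 71, 54, 58, 83, 113, 129, 121, 102, 95, 96]
154 [134, 134, 133, 132, 130, 129, 129, 129, 130, 132, 134, 134, 134, 133, 132, 132, 134, 136, 137, 135, 132, 132, 132, 135, 137, 138, 135, 119, 85, 56, 54, 74, 105, 127, 136, 136, 121, 100, 95, 96]
156 [135, 136, 135, 134, 133, 132, 130, 129, 129, 128, 126, 119, 111, 103, 93, 97, 104, 109, 124, 134, 136, 134, 127, 132, 135, 125, 95, 61, 51, 65, 98, 124, 135, 137, 139, 137, 122, 103, 94, 92]
158 [135, 1
[... 829 characters left out ...]
, 7, 11, 7, 10, 10, 6, 13, 37, 87, 129, 138, 138, 139, 141]
168 [134, 137, 138, 138, 137, 137, 136, 130, 99, 54, 25, 23, 22, 28, 27, 21, 22, 21, 19, 21, 17, 9, 5, 7, 4, 6, 7, 6, 9, 6, 9, 9, 7, 7, 14, 44, 86, 119, 134, 133]
170 [131, 132, 134, 137, 138, 139, 138, 137, 134, 118, 92, 65, 40, 26, 22, 24, 21, 14, 15, 14, 9, 5, 6, 5, 7, 7, 7, 7, 10, 10, 7, 6, 7, 7, 10, 3, 10, 37, 75, 112]
172 [132, 131, 130, 132, 134, 136, 138, 138, 138, 137, 135, 131, 100, 48, 15, 11, 8, 10, 6, 6, 5, 3, 7, 5, 2, 8, 6, 5, 10, 9, 6, 8, 5, 7, 8, 10, 7, 11, 23, 46]
174 [130, 132, 132, 132, 131, 132, 133, 135, 133, 133, 126, 100, 62, 27, 10, 8, 8, 6, 7, 8, 4, 8, 4, 7, 5, 7, 6, 8, 5, 10, 8, 7, 8, 8, 9, 6, 4, 8, 14, 42]
```

```bash
python3 -c "
from rig import *
print(finish_job())"
```

```text
the job is handed in; nothing more can be done
None
```

I swapped the shakers, put the cup stack and bottle back in their own caddy compartments, and handed the job in at about 51 s of the 125 s. No verdict came back. The last camera checks showed everything standing and still and the jars unmoved, with the bottle leaning by an estimated 0.02 to 0.03 rad (limit 0.07).

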